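# Open the guard and balance the rocker

## Robot

A 7-joint arm with a two-finger parallel gripper is mounted at the origin on the work surface. World frame = base frame: x ahead of the robot, y to its left, z up, the work surface at z = 0. Lengths are in m, angles in rad, forces in N, time in s.
With the tool pointing down it reaches from about 0.4 to 0.85 m from the base axis. Payload 4.5 kg.
Tool frame: the origin (TCP) lies midway between the tips of the shut fingers; the grasp point (between the pads) lies 19 mm behind it; z points along the fingers, y is the direction in which the jaws open and shut (so a half turn about z gives the same grasp; the last joint's range is limited). The gripper opens to 88 mm and grips with 3 to 60 N. Pads are 18 mm wide; open, the fingers measure 123 mm over their backs; the gripper's body (75 mm by 187 mm) begins 45 mm behind the grasp point.
Start: joints at [1.269, 0.689, -0.195, 1.565, 0.157, 0.902, -0.215], TCP at [0.206, -0.59, 0.239] pointing down, gripper open.
Joint ranges: [-3.01, 3.01], [-0.46, 2.08], [-1.47, 1.51], [0.13, 2.56], [-1, 4.14], [0.04, 2.09], [-2.66, 2.66]. Speed limits (rad/s): [2.57, 2.57, 3.14, 3.14, 3.14, 3.14, 3.14].

## Interface

Orientations are given as a unit quaternion [x, y, z, w].
In Python, from plant import get_state, snapshot, finish_job, find_in gives the robot as it stands.
- The arm moves only by the shell command python3 -m creep 'ROWS' [OPENING] [FORCE]. ROWS is JSON, one flat list of numbers, 6 for each row, row after row: the shift along the tool's x, y, z in mm, then the turn, a rotation vector about the tool's x, y, z in degrees. In form: [tx, ty, tz, wx, wy, wz, tx, ty, tz, wx, wy, wz, ...]. A call has 1 to 5 rows; each row shifts and turns the pose as measured when the row begins, along the tool's axes as they then stand; what a row does not reach is not made up. A row lasts 1/12 s, in which the tool goes at most 41.7 mm and 7.16 degrees, less where a joint would pass 70% of its speed; a pose out of reach is approached as far as the arm can. A call is refused whole if a number of a shift passes 41.7 or a number of a turn 7.16, either way. A call with a gripper value outside its range is refused whole. OPENING is the finger opening in mm, from 0 to 88.1, set as the call begins (- or left out, the last holds). The fingers move at their own pace and stop on an object; FORCE is the grip in N (left out, the last holds). Time passes only in rows, so rows that do not move let the fingers close. It gives the time, the measured TCP pose, the force and the opening at its end, in the units of the state.
- get_state(): the state, without advancing time (a new reading comes with each control period).
- snapshot(name): name is "scene" or "top" or "wrist"; returns a dict with "color" (400x640x3 uint8, red, green, blue), "intrinsics" (3x3 intrinsics, pixels), "dist_coeffs" ([k1, k2, p1, p2, k3] as OpenCV has them; the pictures are not rectified), "extrinsics" (4x4, takes a point from world to camera coordinates). Camera axes: x right, y down, z forward; pixel columns grow to the right and rows downward; lengths in m; the calibration is good to about 2 mm. A picture is of the moment at which its call begins. There is no depth.
- finish_job(): hands the job in, once; it reports no verdict.
Trained networks look in the newest picture that a camera, given by its name, has taken for a name from the list of things; names that differ only in an ending like _2 or _b are one class to them, and where a whole thing is asked for, a point or a joint stands for the part that bears it (a point fixed in the world has none). Each returns a list of dicts, best first, with "score" (0 to 1); they miss things now and then, are a little off and sometimes report something else, mostly with a low value. They report only what shows in the picture. A call takes as long as a camera call. They do not tell look-alikes from the thing itself.
- find_in(thing, camera): "xy" ([column, row] in pixels, amid what is visible of it).
The state is a dict: "clock": time; "q": joint angles; "qd": joint speeds; "joint_torque": joint torques, N m; "tool_pos": TCP position; "eef_rot": TCP orientation; "contact_force": force on the tool from outside, world axes, zero at the start; "moment": the same for the moment, N m; "opening": opening from 0.0 (shut) to 1.0 (fully open).
Only numpy, scipy, OpenCV 4.12 (cv2) and the standard library are available. Lean on these libraries where they do the work, as an engineer would, in place of code of your own. Each camera call takes 0.05 s, during which the arm holds its last target.

## Task

Swing the clear guard of the balance stand up and over, past its balance point, so that it stays fully open by itself. Then set the aluminium rocker on the domed rest under it so that it balances there by itself, centred, right way up (dark spots on top) and roughly level. Set it down without dropping it, and leave the round disc, the oil bottle and the spanner where they are.

Things in the scene. Friction and masses are not known exactly. Their poses are not given: they have to be found in the camera images.
- guard (a joint): guard hinge, rad. 0 = shut, sloping 0.17 rad below level down to its front lip; the lip rises as it grows. At 1.74 the guard is upright, at its balance point; 2.1 = fully open, leaning back on its stop. The hinge is nearly free: below 1.74 it falls shut, beyond it falls open and stays. Mass about 0.45 kg (some 2.5 N at the lip to lift it).
- guard_lip (a point): middle of the guard's front lip, on the axis of a round aluminium bar 14 mm thick, 180 mm wide; moves with the guard on a circle of 165 mm radius about hinge_mid. Shut, it is the edge nearest the robot, 102 mm above the table, free below and in front. The guard is a flat clear 5 mm sheet in a 10 mm frame; nothing on it can be held from above, but a leaning tool gets under the lip.
- hinge_mid (a point): middle of the hinge axis, 130 mm above the table, on the far side of the stand; fixed to it. x axis level, from the lip side to the hinge side; y along the hinge; z up. Two uprights 26 x 16 mm, 145 mm tall, stand 105 mm to either side.
- stand: fixed grey balance stand; origin at table height under the domed rest, axes as hinge_mid. Base plate 12 mm thick, x from -65 to +115 mm, 240 mm wide in y. Two pins, 12 mm diameter and 98 mm tall, at x -45, y +-84 mm, lie under the shut guard.
- rest_top (a point): middle of the top of the domed rest: a steel post 40 mm in diameter, its top 60 mm above the table, crowned to about 80 mm radius with a flat 16 mm across in the middle. It stands 85 mm in front of the hinge axis; axes as hinge_mid. The shut guard covers it.
- rocker_mid (a point): centre of the rocker, half-way up: a loose solid aluminium link 116 mm long (x axis), 28 mm high, with a straight middle 46 mm wide (y axis) and two round ends 50 mm across, each with a dark spot on top; flat underneath, about 0.4 kg, centre of mass here. Lies flat on the table, left or right of the stand.
- rocker: the same rocker; origin at the centre of its underside, 14 mm below rocker_mid
- disc_mid (a point): centre of a loose plain steel disc, 96 mm in diameter, 24 mm high, lying on the other side of the stand from the rocker; leave alone
- oil_mid (a point): centre of the standing oil bottle, amber, 64 mm in diameter, 130 mm tall; leave alone
- spanner: steel spanner 200 mm long lying flat; leave alone
Things that resemble listed ones, but are neither listed nor needed, are in the scene too. Several things look just like the rocker: the one meant starts farthest from the robot's base.

How it is judged:
On the way:
1. the guard has gone over and stands fully open (joint above 1.95 rad) (value of joint guard above 1.95 rad), for 0.3 s.
At the end, for the whole second after the job is handed in: The guard stands open by itself (joint above 1.95 rad); the rocker lies right side up on the domed rest, its centre within 15 mm of the rest's middle seen from above and 8 to 20 mm above its top, tilted less than 0.2 rad (11 deg), at rest and released (value of joint guard above 1.95 rad and horizontal distance between rocker_mid and rest_top below 0.015 m and z of rocker_mid in the frame of rest_top between 0.008 and 0.02 m and angle between rocker_mid's own z axis and vertical below 0.2 rad and linear speed of rocker below 0.03 m/s and angular speed of rocker below 0.2 rad/s and contact force between rocker and the fingers below 0.05 N); the robot touches nothing.
It fails at once if the rocker is dropped or thrown (faster than 0.4 m/s with no finger on it) (linear speed of rocker above 0.4 m/s and contact force between rocker and the fingers below 0.05 N).
It fails at once if the disc is moved more than 30 mm (distance of disc_mid from where it was at the start of the episode above 0.03 m).
It fails at once if the oil bottle is moved more than 30 mm or tipped (distance of oil_mid from where it was at the start of the episode above 0.03 m or angle between oil_mid's own z axis and vertical above 0.5 rad).
It fails at once if the spanner is moved more than 30 mm (distance of spanner from where it was at the start of the episode above 0.03 m).
It also fails if it takes over 70 s, if anything falls off the work surface, if the arm or the gripper's body presses on something with over 40 N, if the wrist force passes 120 N, or if a joint passes its speed limit or range.

## Working session

There is one attempt and no reset: what is moved stays moved. The work goes in short steps, Python scripts to look and compute and a shell command to move; the robot and the scene stay as the last step left them, time stands still between calls to the robot, and variables do not carry over. Pictures are saved under pics/ and viewed, and the job is handed in when it is done.

```bash
ls; mkdir -p pics; python3 - <<'E'
from plant import *
import cv2
print(get_state())
for n in ["scene","top","wrist"]:
    s=snapshot(n); cv2.imwrite(f"pics/{n}0.png",s["color"][:,:,::-1])
    print(n,s["intrinsics"],s["dist_coeffs"],s["extrinsics"])
    for t in ["guard","guard_lip","stand","rest_top","hinge_mid","rocker","disc_mid","oil_mid","spanner"]:
        try: print(t,[(r["xy"],round(r["score"],2)) for r in find_in(t,n)])
        except Exception as e: print(t,e)
E
```

```text
pics
{'clock': 0.0, 'q': array([ 1.26877644,  0.6900026 , -0.19452708,  1.56636482,  0.15728214,
        0.90247987, -0.21511904]), 'qd': array([ 1.56484729e-03, -1.08241449e-03, -1.34053098e-03, -1.61310288e-04,
        3.09011185e-04,  7.83892193e-05, -2.26055102e-03]), 'joint_torque': array([-5.04517611e-04, -5.27566588e+01, -1.26738299e+00, -1.53434247e+01,
       -5.27245249e-02,  6.48761401e-03,  2.02627421e-04]), 'tool_pos': array([ 0.20571722, -0.58949303,  0.2378932 ]), 'eef_rot': array([ 9.85930192e-01,  1.67154983e-01, -2.09581609e-04, -9.08162722e-04]), 'contact_force': array([ 0.68790007, -0.21296208,  0.03877977]), 'moment': array([0.04544318, 0.03405896, 0.02191904]), 'opening': 0.9949655243275942}
scene [[442.80582147   0.         320.40635637]
 [  0.         442.80582147 198.66089884]
 [  0.           0.           1.        ]] [-0.04857418  0.          0.          0.          0.        ] [[-0.75091323  0.66029451 -0.01185242  0.35712468]
 [ 0.36607856  0.40124752 -0.83963499 -0.07838486]
 [-0.54965062 -0.63483194 -0.54302173  1.44722912]
 [ 0.          0.          0.
[... 994 characters left out ...]
7.4], 0.68), ([191.6, 265.5], 0.56)]
disc_mid [([412.6, 193.2], 0.55)]
oil_mid [([220.9, 130.4], 0.86)]
spanner [([429.1, 125.5], 0.74)]
wrist [[293.58630865   0.         317.80214611]
 [  0.         293.58630865 195.99998207]
 [  0.           0.           1.        ]] [-0.05262313  0.          0.          0.          0.        ] [[ 3.30780608e-01 -9.43707653e-01  2.34612058e-04 -6.24537188e-01]
 [-8.95710801e-01 -3.13878854e-01  3.14932099e-01 -4.44890900e-02]
 [-2.97130192e-01 -1.04383576e-01 -9.49114175e-01  3.90329557e-01]
 [ 0.00000000e+00  0.00000000e+00  0.00000000e+00  1.00000000e+00]]
guard []
guard_lip []
stand []
rest_top []
hinge_mid []
rocker []
disc_mid []
oil_mid []
spanner []
```

View pics/scene0.png

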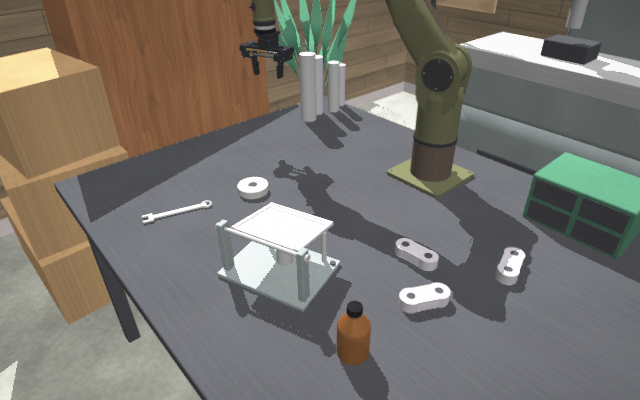

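View pics/top0.png

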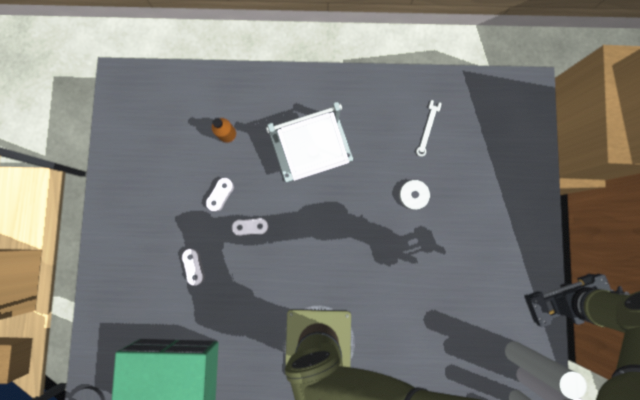

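The top view shows the stand at about (311,144), disc (414,194), spanner (429,127), oil bottle (222,130), and three rocker-like links at (219,194), (250,227) and (192,267).

```bash
cat > h.py <<'E'
import numpy as np, cv2
from plant import *
from scipy.spatial.transform import Rotation as R
def ray(s,uv):
    p=cv2.undistortPoints(np.array([[uv]],float),s["intrinsics"],np.array(s["dist_coeffs"])).ravel()
    E=np.array(s["extrinsics"]);d=E[:3,:3].T@np.array([p[0],p[1],1]);c=-E[:3,:3].T@E[:3,3]
    return c,d
def atz(s,uv,z):
    c,d=ray(s,uv); return c+d*(z-c[2])/d[2]
def proj(s,P):
    E=np.array(s["extrinsics"]);P=np.atleast_2d(np.array(P,float))
    return cv2.projectPoints(P,cv2.Rodrigues(E[:3,:3])[0],E[:3,3],s["intrinsics"],np.array(s["dist_coeffs"]))[0][:,0]
E
python3 - <<'E'
from h import *
s=snapshot("top");c=snapshot("scene")
for uv in [(219,194),(250,227),(192,267)]:
    p=atz(s,uv,.028);print(uv,p,np.linalg.norm(p[:2]))
for uv in [(425,297.5),(416,254),(511,266)]:
    p=atz(c,uv,.02);print(uv,p,np.linalg.norm(p[:2]))
im=s["color"][:,:,::-1]
cv2.imwrite("pics/t_crop.png",cv2.resize(im[85:245,180:360],None,fx=4.4,fy=3.7*1,interpolation=2) if 0 else cv2.resize(im[90:220,190:360],None,fx=4.5,fy=4.5,interpolation=2))
im=c["color"][:,:,::-1]
cv2.imwrite("pics/s_crop.png",cv2.resize(im[190:310,205:345],None,fx=5,fy=5,interpolation=2))
cv2.imwrite("pics/s_crop2.png",cv2.resize(im[230:330,380:540],None,fx=5,fy=5,interpolation=2))
E
```

```text
(219, 194) [0.4681756  0.33776335 0.028     ] 0.5772975547263746
(250, 227) [0.3627984  0.23102391 0.028     ] 0.4301101306002036
(192, 267) [0.22994968 0.41165313 0.028     ] 0.47152429150071523
(425, 297.5) [0.47285655 0.34218683 0.02      ] 0.5836824010163679
(416, 254) [0.37124209 0.23657289 0.02      ] 0.4402129277592706
(511, 266) [0.23953901 0.41694495 0.02      ] 0.4808555160910106
```

View pics/t_crop.png

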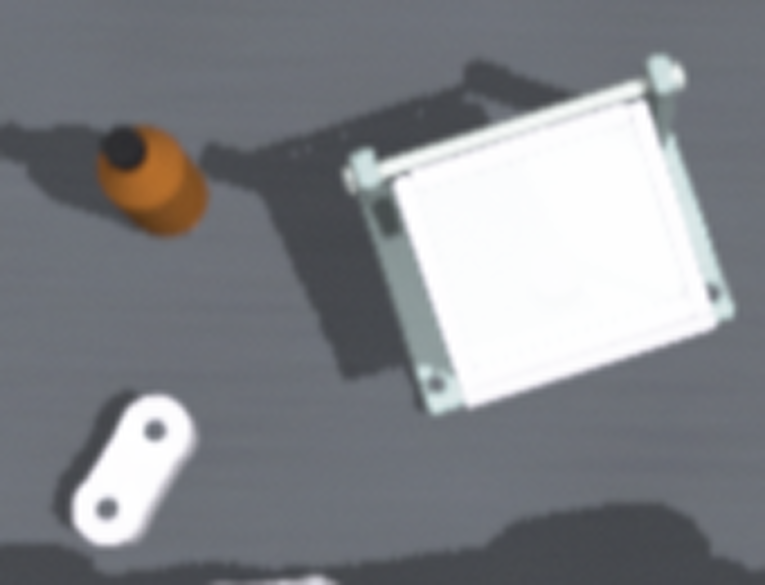

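View pics/s_crop.png

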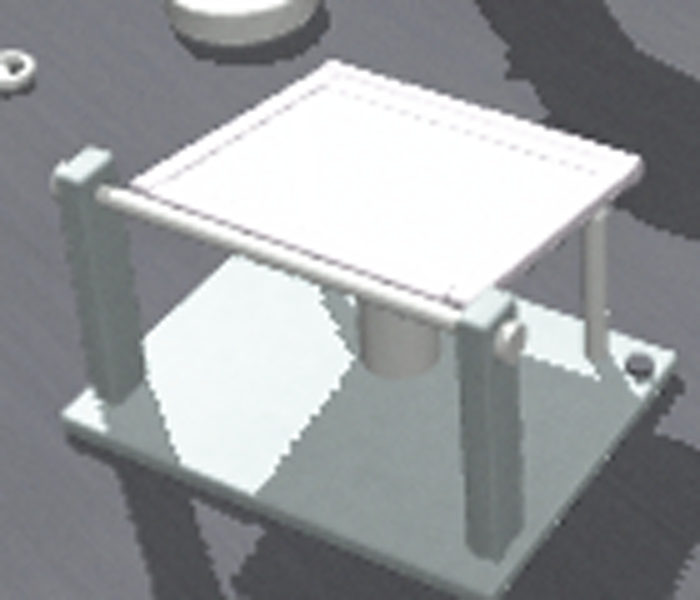

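View pics/s_crop2.png

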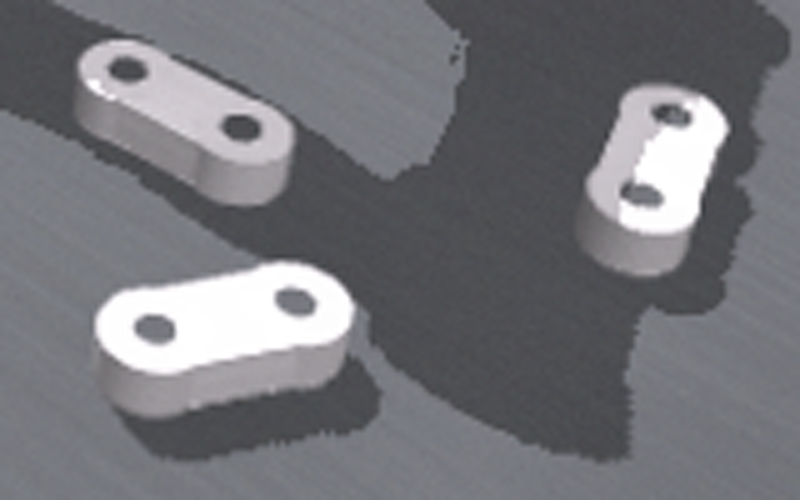

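```bash
cat >> h.py <<'E'
def T(st,P):
    x,y,a=st;P=np.atleast_2d(np.array(P,float));c,s=np.cos(a),np.sin(a)
    return np.c_[x+c*P[:,0]-s*P[:,1],y+s*P[:,0]+c*P[:,1],P[:,2]]
E
python3 - <<'E'
from h import *
from scipy.optimize import least_squares
s=snapshot("top");c=snapshot("scene")
PT=[([-.065,.12,.012],(285.1,181.6)),([-.065,-.12,.012],(352.9,159.3)),([.085,.105,.145],(271.6,126.7)),([.085,-.105,.145],(337.3,106))]
PC=[([.115,-.12,.012],(217.4,273)),([.115,.12,.012],(303.4,308)),([-.065,.12,.012],(340,261)),([.085,-.105,.145],(222,222.6)),([.085,.105,.145],(302.6,251.2))]
def f(st,sets):
    return np.concatenate([(proj(k,T(st,[p for p,_ in S]))-np.array([u for _,u in S])).ravel() for k,S in sets])
for sets in ([(s,PT)],[(c,PC)],[(s,PT),(c,PC)]):
    r=least_squares(f,[.6,.03,.3],args=(sets,));print(r.x,np.round(r.fun,1))
st=r.x
print("lip,hinge,rest",T(st,[[.085-.165*np.cos(.17),0,.102],[.085,0,.13],[0,0,.06]]))
# rocker spots
for (k,a,b,) in ((s,(190+155/4.5,90+430/4.5),(190+107/4.5,90+509/4.5)),(c,(380+155/5,230+329/5),(380+296/5,230+301/5))):
    A,B=atz(k,a,.028),atz(k,b,.028);print((A+B)/2,np.linalg.norm(A-B),np.degrees(np.arctan2(*(A-B)[[1,0]])))
for t,u,z in(("disc",(414,194),.024),):print(atz(s,u,z))
# overlay
for n,k in(("top",s),("scene",c)):
    im=k["color"][:,:,::-1].copy()
    for u in proj(k,T(st,[[.085-.165*np.cos(.17),.09,.102],[.085-.165*np.cos(.17),-.09,.102],[-.045,.084,.098],[-.045,-.084,.098],[0,0,.06],[.085,0,.13],[-.065,.12,.012],[.115,.12,.012],[.115,-.12,.012]])):
        cv2.circle(im,tuple(np.int32(np.round(u*16))),24,(0,0,255),-1,shift=4)
    x0,y0=(250,80) if n=="top" else (205,190)
    cv2.imwrite(f"pics/ov_{n}.png",cv2.resize(im[y0:y0+125,x0:x0+150],None,fx=4.5,fy=4.5,interpolation=2))
E
```

```text
[0.61876631 0.03164614 0.33815954] [ 0.1 -0.1  0.5  0.4 -0.4 -0.1 -0.1 -0.1]
[0.61824818 0.032259   0.34634276] [-1.  -0.2  0.1  0.9  1.1 -0.9 -0.1 -0.1 -0.1 -0.3]
[0.61828402 0.03209094 0.34388722] [ 0.2  0.2  0.4  0.3 -0.7  0.3 -0.5 -0.1 -1.1 -0.4 -0.2  0.9  1.1 -0.8
 -0.1 -0.2 -0.3 -0.3]
lip,hinge,rest [[0.54520718 0.00592091 0.102     ]
 [0.69830737 0.06074863 0.13      ]
 [0.61828402 0.03209094 0.06      ]]
[0.46715948 0.33729662 0.028     ] 0.0669366199277947 -28.434159492133208
[0.46867931 0.33833685 0.028     ] 0.06664186363521286 -27.650419440195805
[ 0.48482175 -0.30291007  0.024     ]
```

View pics/ov_top.png

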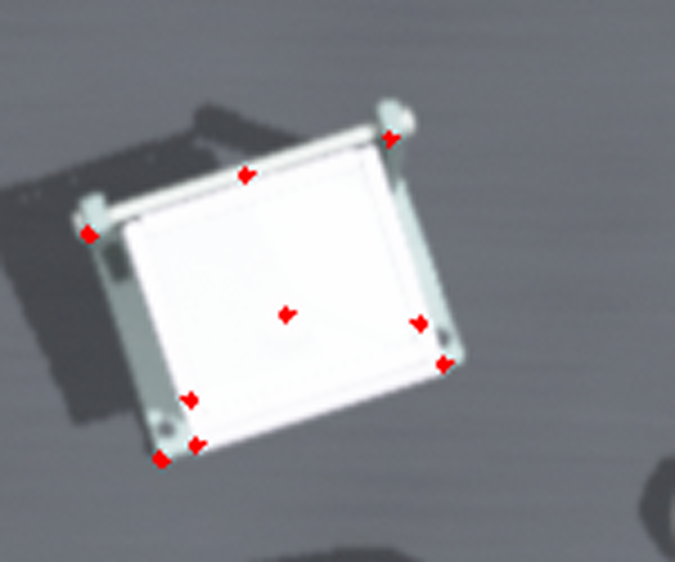

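View pics/ov_scene.png

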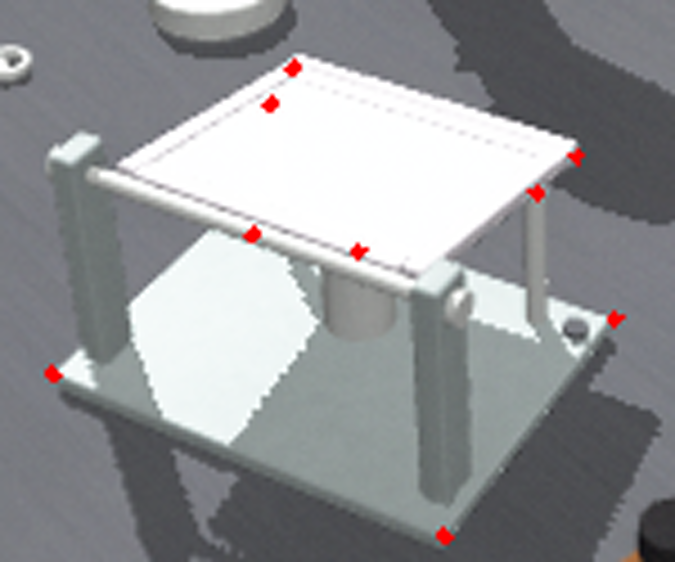

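```bash
cat >> h.py <<'E'
ST=np.array([.61828,.03209,.34388])
def rows(target,yaw,lean,n=None,yawspan=None):
    """print tool-frame rows to go to TCP target with tool x at yaw, leaning forward by lean deg"""
    s=get_state();p=s["tool_pos"];q=R.from_quat(s["eef_rot"])
    y=np.radians(yaw)
    g=R.from_matrix(np.array([[np.cos(y),np.sin(y),0],[np.sin(y),-np.cos(y),0],[0,0,-1]]))*R.from_euler('y',lean,degrees=True)
    rv=(q.inv()*g).as_rotvec();dp=np.array(target)-p
    m=max(np.linalg.norm(dp)/.040,np.degrees(np.linalg.norm(rv))/6.9)
    n=n or int(np.ceil(m))
    print("t",s["clock"],"need rows",round(m,2),"n",n)
    cur=q
    for i in range(n):
        v=cur.inv().apply(dp/n)*1000;w=np.degrees(rv/n)
        print(",".join(str(round(a,1)) for a in list(v)+list(w)))
        cur=cur*R.from_rotvec(rv/n)
def st():
    s=get_state();M=R.from_quat(s["eef_rot"]).as_matrix()
    print("t%.2f"%s["clock"],"q",np.round(s["q"],2),"p",np.round(s["tool_pos"],4),"F",np.round(s["contact_force"],1),"x",np.round(M[:,0],3),"z",np.round(M[:,2],3),"op",round(s["opening"],3))
E
python3 - <<'E'
from h import *
st();rows([.42,-.04,.2],19.7,0)
E
```

```text
t1.70 q [ 1.27  0.69 -0.19  1.57  0.16  0.9  -0.22] p [ 0.206  -0.5901  0.2387] F [0.  0.  0.6] x [0.944 0.33  0.   ] z [ 0. -0. -1.] op 1.001
t 1.7 need rows 14.79 n 15
25.6,-29.9,2.6,0.0,-0.0,-0.0
25.6,-29.9,2.6,0.0,-0.0,-0.0
25.6,-29.9,2.6,0.0,-0.0,-0.0
25.6,-29.9,2.6,0.0,-0.0,-0.0
25.6,-29.9,2.6,0.0,-0.0,-0.0
25.6,-29.9,2.6,0.0,-0.0,-0.0
25.7,-29.8,2.6,0.0,-0.0,-0.0
25.7,-29.8,2.6,0.0,-0.0,-0.0
25.7,-29.8,2.6,0.0,-0.0,-0.0
25.7,-29.8,2.6,0.0,-0.0,-0.0
25.7,-29.8,2.6,0.0,-0.0,-0.0
25.7,-29.8,2.6,0.0,-0.0,-0.0
25.7,-29.8,2.6,0.0,-0.0,-0.0
25.8,-29.7,2.6,0.0,-0.0,-0.0
25.8,-29.7,2.6,0.0,-0.0,-0.0
```

```bash
python3 -m creep '[26,-30,2,0,0,0,26,-30,2,0,0,0,26,-30,2,0,0,0,26,-30,2,0,0,0,26,-30,2,0,0,0]' 0 20; python3 -c "
from h import *
st()"
```

```text
clock: 2.12
tool_pos: [0.2768, -0.411, 0.2272]
eef_rot: [0.987, 0.158, -0.001, 0.006]
contact_force: [1.8, -0.2, -0.2]
opening: 0.646
t2.12 q [ 0.99  0.54 -0.17  1.97  0.16  0.64 -0.54] p [ 0.2768 -0.411   0.2272] F [ 1.8 -0.2 -0.2] x [ 0.95   0.311 -0.003] z [ 0.001 -0.012 -1.   ] op 0.646
```

```bash
python3 -m creep '[24,-28,1,0,0,0,24,-28,1,0,0,0,24,-28,1,0,0,0,24,-28,1,0,0,0,24,-28,1,0,0,0]'; python3 -m creep '[24,-28,1,0,0,0,24,-28,1,0,0,0,24,-28,1,0,0,0,24,-28,1,0,0,0,24,-28,1,0,0,0]';python3 -c "
from h import *
st(); rows([.44,-.03,.2],19.7,0)"
```

```text
clock: 2.53
tool_pos: [0.3499, -0.2322, 0.221]
eef_rot: [0.988, 0.157, 0.001, 0.007]
contact_force: [1.3, -0.3, 0.6]
opening: 0.269
clock: 2.95
tool_pos: [0.4241, -0.0534, 0.2151]
eef_rot: [0.988, 0.156, 0.003, 0.008]
contact_force: [1.0, -0.4, -0.2]
opening: 0.005
t2.95 q [ 0.05  0.48 -0.07  2.17  0.1   0.48 -1.35] p [ 0.4241 -0.0534  0.2151] F [ 1.  -0.4 -0.2] x [0.951 0.309 0.004] z [ 0.009 -0.014 -1.   ] op 0.005
t 2.95 need rows 0.8 n 1
22.3,-17.6,14.9,0.9,-0.2,-1.7
```

```bash
python3 -m creep '[5,-4,5,0.2,7,-0.4,5,-4,5,0.2,7,-0.4,3,-3,3,0.2,7,-0.4,0,0,0,0.2,7,-0.4,0,0,0,0,0,0]';python3 -c "
from h import *
st(); rows([.47,-.02,.17],19.7,45)"
```

```text
clock: 3.37
tool_pos: [0.4389, -0.0334, 0.2088]
eef_rot: [0.976, 0.176, 0.128, -0.016]
contact_force: [-0.1, -0.2, -1.0]
opening: 0.004
t3.37 q [ 0.21  0.47 -0.26  2.35  0.44  0.1  -1.65] p [ 0.4389 -0.0334  0.2088] F [-0.1 -0.2 -1. ] x [0.905 0.34  0.255] z [ 0.244  0.076 -0.967] op 0.004
t 3.3667 need rows 4.38 n 5
4.6,-0.5,9.2,0.1,6.0,0.2
3.6,-0.5,9.7,0.1,6.0,0.2
2.5,-0.5,10.0,0.1,6.0,0.2
1.5,-0.4,10.2,0.1,6.0,0.2
0.4,-0.4,10.3,0.1,6.0,0.2
```

```bash
python3 -m creep '[0,0,-5,0,-6,7,0,0,-5,0,0,7,0,0,-5,0,0,7,0,0,0,0,0,7,0,0,0,0,0,7]';python3 -c "
from h import *
st()"
```

```text
clock: 3.78
tool_pos: [0.4365, -0.0323, 0.225]
eef_rot: [0.989, -0.121, 0.078, -0.039]
contact_force: [0.4, -0.9, -0.3]
opening: 0.003
t3.78 q [ 0.17  0.44 -0.22  2.26  0.14  0.29 -1.97] p [ 0.4365 -0.0323  0.225 ] F [ 0.4 -0.9 -0.3] x [ 0.959 -0.244  0.145] z [ 0.164  0.058 -0.985] op 0.003
```

```bash
for i in 1 2 3 4 5; do :; done; 
python3 -m creep '[0,0,0,0,0,-7.1,0,0,0,0,0,-7.1,0,0,0,0,0,-7.1,0,0,0,0,0,-7.1,0,0,0,0,0,-7.1]'
python3 -m creep '[0,0,0,0,0,-7.1,0,0,0,0,0,-7.1,0,0,0,0,0,-7.1,0,0,0,0,0,-7.1,0,0,0,0,0,-7.1]'
python3 -m creep '[0,0,0,0,0,-7.1,0,0,0,0,0,-7.1,0,0,0,0,0,-7.1,0,0,0,0,0,-7.1,0,0,0,0,0,-7.1]'
python3 -m creep '[0,0,0,0,0,-7.1,0,0,0,0,0,-7.1,0,0,0,0,0,-7.1,0,0,0,0,0,-7.1,0,0,0,0,0,-7.1]'
python3 -m creep '[0,0,0,0,0,-7.1,0,0,0,0,0,-7.1,0,0,0,0,0,-7.1,0,0,0,0,0,-7.1,0,0,0,0,0,-7.1]'
python3 -c "
from h import *
st()"
```

```text
clock: 4.2
tool_pos: [0.4391, -0.0298, 0.2268]
eef_rot: [0.978, 0.189, 0.089, -0.015]
contact_force: [-0.2, 0.2, -0.2]
opening: 0.002
clock: 4.62
tool_pos: [0.4402, -0.0274, 0.2279]
eef_rot: [0.872, 0.48, 0.09, 0.01]
contact_force: [-0.5, -0.5, 0.2]
opening: 0.008
clock: 5.03
tool_pos: [0.4401, -0.0254, 0.2286]
eef_rot: [0.682, 0.726, 0.084, 0.033]
contact_force: [-1.0, -0.3, 0.4]
opening: 0.003
clock: 5.45
tool_pos: [0.4386, -0.0234, 0.2288]
eef_rot: [0.426, 0.901, 0.07, 0.052]
contact_force: [0.3, -0.1, -0.3]
opening: 0.008
clock: 5.87
tool_pos: [0.4355, -0.0216, 0.2285]
eef_rot: [0.128, 0.988, 0.053, 0.063]
contact_force: [0.3, 0.3, -0.2]
opening: 0.002
t5.87 q [ 0.73  0.64 -1.15  2.21  0.94  0.68  0.27] p [ 0.4355 -0.0216  0.2285] F [ 0.3  0.3 -0.2] x [-0.959  0.259 -0.111] z [ 0.139  0.089 -0.986] op 0.002
```

```bash

python3 -m creep '[0,0,0,0,0,-7.1,0,0,0,0,0,-7.1,0,0,0,0,0,-7.1,0,0,0,0,0,-7.1,0,0,0,0,0,-7.1]'
python3 -c "
from h import *
st();rows([.455,-.025,.2],199.7,-45)"
```

```text
clock: 6.28
tool_pos: [0.4307, -0.0199, 0.2275]
eef_rot: [-0.183, 0.98, 0.036, 0.067]
contact_force: [0.1, -0.5, -0.5]
opening: 0.006
t6.28 q [ 0.79  0.73 -1.31  2.21  0.99  0.81  0.81] p [ 0.4307 -0.0199  0.2275] F [ 0.1 -0.5 -0.5] x [-0.924 -0.354 -0.145] z [ 0.119  0.095 -0.988] op 0.006
t 6.2833 need rows 5.33 n 6
-2.8,-2.5,4.9,0.5,-6.1,0.1
-2.2,-2.4,5.2,0.5,-6.1,0.1
-1.7,-2.4,5.4,0.5,-6.1,0.1
-1.1,-2.3,5.6,0.5,-6.1,0.1
-0.5,-2.3,5.7,0.5,-6.1,0.1
0.1,-2.2,5.8,0.5,-6.1,0.1
```

```bash

python3 -m creep '[-3,-2.5,5,0.5,-6.5,0.1,-2,-2.5,5,0.5,-6.5,0.1,-2,-2.5,5,0.5,-6.5,0.1,-1,-2.5,5,0.5,-6.5,0.1,0,-2,5,0.5,-6.5,0.1]'
python3 -c "
from h import *
st();rows([.455,-.025,.15],199.7,-45)
import cv2
cv2.imwrite('pics/a1.png',snapshot('scene')['color'][:,:,::-1])"
```

```text
clock: 6.7
tool_pos: [0.446, -0.0331, 0.2078]
eef_rot: [-0.172, 0.953, 0.038, 0.247]
contact_force: [0.6, 0.3, -1.4]
opening: 0.003
t6.70 q [ 0.86  0.78 -1.3   2.51  1.92  0.69  0.  ] p [ 0.446  -0.0331  0.2078] F [ 0.6  0.3 -1.4] x [-0.819 -0.309 -0.483] z [ 0.457  0.158 -0.876] op 0.003
t 6.7 need rows 2.34 n 3
6.0,1.7,18.7,-0.1,-5.4,0.3
7.7,1.7,18.0,-0.1,-5.4,0.3
9.4,1.6,17.2,-0.1,-5.4,0.3
```

View pics/a1.png

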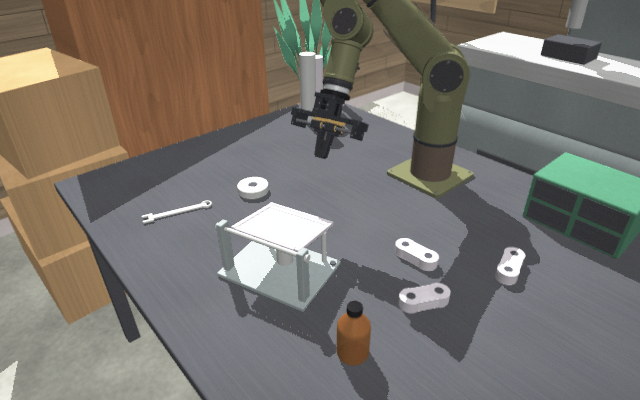

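```bash

python3 -m creep '[4,1.7,17,0,-5.4,0.3,5,1.7,17,0,-5.4,0.3,6,1.7,17,0,-5.4,0.3]'
python3 -c "
from h import *
st();rows([.475,-.018,.075],199.7,-45)"
```

```text
clock: 7.0
tool_pos: [0.4954, -0.0466, 0.1707]
eef_rot: [-0.174, 0.92, 0.059, 0.346]
contact_force: [1.1, -0.2, -0.0]
opening: 0.005
t7.00 q [ 0.95  1.16 -1.47  2.56  2.2   1.04  0.01] p [ 0.4954 -0.0466  0.1707] F [ 1.1 -0.2 -0. ] x [-0.7   -0.279 -0.657] z [ 0.616  0.229 -0.754] op 0.005
t 7.0 need rows 2.55 n 3
23.1,11.7,22.0,0.2,-1.3,0.5
23.7,11.6,21.5,0.2,-1.3,0.5
24.2,11.4,20.9,0.2,-1.3,0.5
```

```bash

python3 -m creep '[20,4,22,0,0,0,20,4,22,0,0,0]'
python3 -c "
from h import *
st();rows([.485,-.018,.065],199.7,-43)"
```

```text
clock: 7.17
tool_pos: [0.4998, -0.0487, 0.1061]
eef_rot: [-0.177, 0.923, 0.055, 0.336]
contact_force: [-0.5, -0.1, 0.0]
opening: 0.001
t7.17 q [ 0.92  1.37 -1.47  2.56  2.26  1.21  0.12] p [ 0.4998 -0.0487  0.1061] F [-0.5 -0.1  0. ] x [-0.711 -0.29  -0.641] z [ 0.602  0.221 -0.767] op 0.001
t 7.1667 need rows 1.33 n 2
14.0,17.3,14.7,0.2,-1.6,0.9
14.7,17.1,14.3,0.2,-1.6,0.9
```

```bash

python3 -m creep '[18,8,22,0,-1,0.5,12,8,12,0,-1,0.5]'
python3 -c "
from h import *
st();rows([.544,-.005,.062],199.7,-43)"
```

```text
clock: 7.33
tool_pos: [0.4995, -0.0398, 0.05]
eef_rot: [-0.174, 0.923, 0.059, 0.338]
contact_force: [0.8, 0.0, 0.3]
opening: 0.007
t7.33 q [ 0.91  1.58 -1.47  2.56  2.35  1.35  0.2 ] p [ 0.4995 -0.0398  0.05  ] F [0.8 0.  0.3] x [-0.71  -0.281 -0.645] z [ 0.604  0.228 -0.764] op 0.007
t 7.3333 need rows 1.44 n 2
-24.6,8.1,12.8,0.3,-1.4,0.7
-24.1,8.5,13.4,0.3,-1.4,0.7
```

```bash

python3 -c "
from h import *
cv2.imwrite('pics/a2.png',snapshot('scene')['color'][:,:,::-1])
cv2.imwrite('pics/a2t.png',snapshot('top')['color'][:,:,::-1])"
```

```text
(no output)
```

View pics/a2.png

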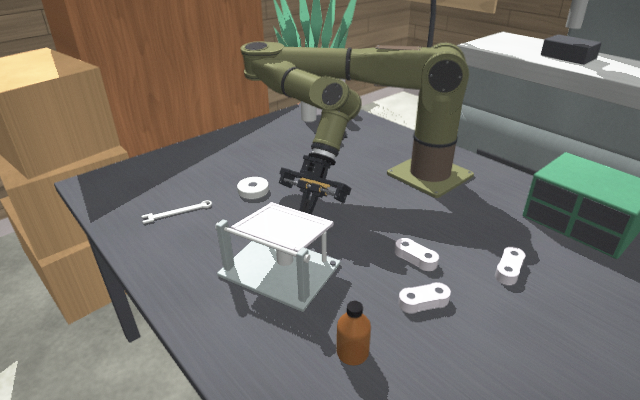

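View pics/a2t.png

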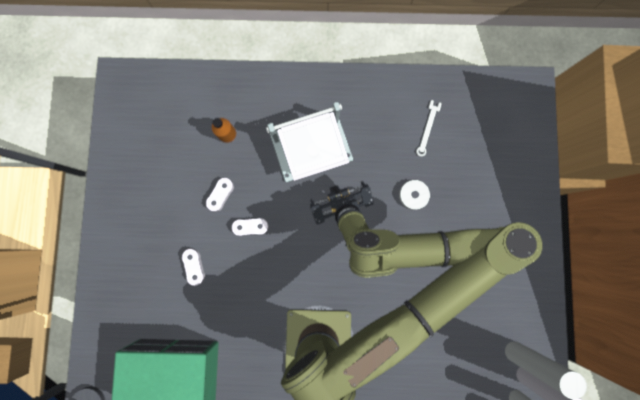

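The arm is elbow-out but clear of the table, with the tool leaning in front of the lip. Now under the lip.

```bash

python3 -m creep '[-24,6,12,0,-1.4,0.6,-22,4,12,0,-1.4,0.6]'
python3 -c "
from h import *
st();rows([.546,-.005,.062],199.7,-43)"
```

```text
clock: 7.6
tool_pos: [0.537, -0.011, 0.0573]
eef_rot: [-0.166, 0.919, 0.071, 0.351]
contact_force: [0.3, 0.2, 0.2]
opening: 0.003
t7.60 q [ 0.84  1.57 -1.47  2.48  2.37  1.32  0.17] p [ 0.537  -0.011   0.0573] F [0.3 0.2 0.2] x [-0.698 -0.256 -0.669] z [ 0.622  0.246 -0.743] op 0.003
t 7.6 need rows 0.3 n 1
-11.0,2.5,3.6,1.3,-1.0,0.3
```

```bash
cat >> h.py <<'E'
H=T(ST,[[.085,0,.13]])[0]; D=np.array([np.cos(ST[2]),np.sin(ST[2]),0]); Y=np.array([-np.sin(ST[2]),np.cos(ST[2]),0]); Z=np.array([0,0,1.])
def bar(phi): return H+.165*(-np.cos(phi)*D+np.sin(phi)*Z)
def tcp(phi,lean,s=.030,off=.016,lat=-.013):
    b=np.radians(90-lean); back=-np.cos(b)*D+np.sin(b)*Z; n=np.sin(b)*D+np.cos(b)*Z
    return bar(phi)-s*back-off*n+lat*Y
def est():
    s=get_state();M=R.from_quat(s["eef_rot"]).as_matrix();zt=M[:,2];p=s["tool_pos"]
    lean=np.degrees(np.arctan2(zt@D,-zt@Z))
    for ph in (-.17,):pass
    from scipy.optimize import brentq
    b=np.radians(90-lean);back=-np.cos(b)*D+np.sin(b)*Z;n=np.sin(b)*D+np.cos(b)*Z
    g=lambda ph:(bar(ph)-p)@n-.016
    phs=np.linspace(-.3,1.9,200);v=[g(x) for x in phs]
    for i in range(199):
        if v[i]*v[i+1]<0:
            ph=brentq(g,phs[i],phs[i+1]);print("phi",round(ph,3),"s mm",round((bar(ph)-p)@back*1000,1))
    print("lean",round(lean,1),"lat",round((p-H)@Y*1000,1))
E
python3 -c "
from h import *
est();print(tcp(-.17,42),tcp(1.57,20))
rows(tcp(-.15,42),199.7,-42)"
```

```text
lean 42.0 lat -13.2
[ 0.5572903  -0.00355936  0.06908448] [0.69806776 0.04685423 0.26133685]
t 7.6 need rows 0.65 n 1
-25.8,-0.0,2.9,1.3,0.0,0.3
```

```bash

python3 -m creep '[-15,0,4,0.6,0,0.2,-14,0,0,0.6,0,0]'
python3 -c "
from h import *
st();est();rows(tcp(.1,40),199.7,-40)
cv2.imwrite('pics/a3.png',cv2.resize(snapshot('scene')['color'][150:310,200:400,::-1],None,fx=3.5,fy=3.5))"
```

```text
clock: 7.77
tool_pos: [0.557, -0.0038, 0.0706]
eef_rot: [-0.165, 0.923, 0.058, 0.344]
contact_force: [-30.6, -15.9, -10.4]
opening: 0.003
t7.77 q [ 0.79  1.5  -1.47  2.44  2.32  1.3   0.14] p [ 0.557  -0.0038  0.0706] F [-30.6 -15.9 -10.4] x [-0.709 -0.264 -0.653] z [ 0.615  0.221 -0.757] op 0.003
phi -0.155 s mm 31.1
lean 40.8 lat -13.1
t 7.7667 need rows 1.07 n 2
-13.0,-0.0,-16.9,0.0,0.4,0.3
-12.9,0.0,-17.0,0.0,0.4,0.3
```

View pics/a3.png

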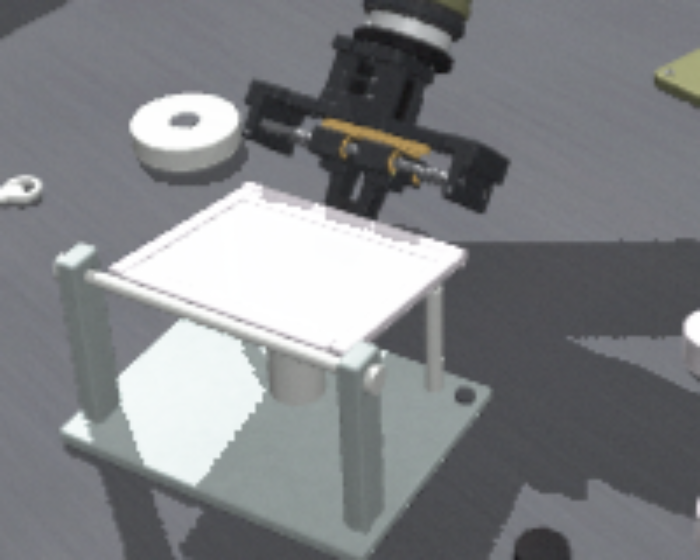

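```bash

python3 -m creep '[-4,0,-12,0,0,0,-8,0,-11,0,0,0]'
python3 -c "
from h import *
st();est();rows(tcp(.1,40),199.7,-40)"
```

```text
clock: 7.98
tool_pos: [0.5464, -0.0082, 0.0929]
eef_rot: [-0.171, 0.926, 0.052, 0.332]
contact_force: [-1.2, 0.1, -2.6]
opening: 0.006
t7.98 q [ 0.79  1.41 -1.47  2.45  2.25  1.26  0.11] p [ 0.5464 -0.0082  0.0929] F [-1.2  0.1 -2.6] x [-0.721 -0.282 -0.633] z [ 0.597  0.21  -0.774] op 0.006
phi -0.086 s mm 16.6
lean 39.3 lat -13.7
t 7.9833 need rows 0.56 n 1
-19.9,0.2,-9.9,-0.2,-0.7,1.3
```

```bash

python3 -m creep '[-16,0,-6,0,0.5,0.6,-13,0,-10,0,0.5,0.4]'
python3 -c "
from h import *
st();est();rows(tcp(.35,36,s=.024),199.7,-36,3);rows(tcp(.6,32,s=.024),199.7,-32,5)"
```

```text
clock: 8.15
tool_pos: [0.5442, -0.0088, 0.1164]
eef_rot: [-0.169, 0.936, 0.047, 0.304]
contact_force: [-0.8, 0.2, -2.4]
opening: 0.003
t8.15 q [ 0.78  1.3  -1.46  2.42  2.12  1.17  0.1 ] p [ 0.5442 -0.0088  0.1164] F [-0.8  0.2 -2.4] x [-0.758 -0.288 -0.586] z [ 0.554  0.192 -0.81 ] op 0.003
phi 0.052 s mm 15.8
lean 35.9 lat -13.6
t 8.15 need rows 1.1 n 3
-12.0,-0.0,-8.3,-0.1,-0.0,0.3
-12.1,0.0,-8.3,-0.1,-0.0,0.3
-12.1,0.1,-8.3,-0.1,-0.0,0.3
t 8.15 need rows 2.1 n 5
-14.2,-0.2,-8.9,-0.1,0.8,0.2
-14.1,-0.1,-9.1,-0.1,0.8,0.2
-14.0,-0.1,-9.3,-0.1,0.8,0.2
-13.9,0.0,-9.5,-0.1,0.8,0.2
-13.7,0.1,-9.7,-0.1,0.8,0.2
```

```bash

python3 -m creep '[-18,0,-8,0,0,0.3,-18,0,-8,0,0.3,0.3,-18,0,-8,0,0.3,0.3]'
python3 -c "
from h import *
st();est();rows(tcp(.6,32,s=.024),199.7,-32,3);rows(tcp(.9,26,s=.024),199.7,-26,5)"
```

```text
clock: 8.4
tool_pos: [0.5492, -0.0071, 0.1581]
eef_rot: [-0.169, 0.947, 0.039, 0.27]
contact_force: [-11.6, -6.6, 0.3]
opening: 0.007
t8.40 q [ 0.77  1.13 -1.46  2.33  1.91  1.04  0.18] p [ 0.5492 -0.0071  0.1581] F [-11.6  -6.6   0.3] x [-0.797 -0.3   -0.525] z [ 0.498  0.165 -0.851] op 0.007
phi 0.303 s mm 15.0
lean 31.7 lat -13.6
t 8.4 need rows 1.12 n 3
-13.8,-0.1,-5.7,-0.2,-0.1,0.3
-13.8,0.0,-5.7,-0.2,-0.1,0.3
-13.8,0.1,-5.7,-0.2,-0.1,0.3
t 8.4 need rows 2.3 n 5
-17.3,-0.2,-6.4,-0.2,1.1,0.1
-17.2,-0.1,-6.7,-0.2,1.1,0.1
-17.0,-0.1,-7.1,-0.2,1.1,0.1
-16.9,-0.0,-7.4,-0.2,1.1,0.1
-16.7,0.1,-7.7,-0.2,1.1,0.1
```

```bash

python3 -c "
from h import *
k=snapshot('scene');im=k['color'][:,:,::-1].copy()
for ph in (.1,.3,.5,.7):
  a,b=proj(k,[bar(ph)+.09*Y,bar(ph)-.09*Y]);cv2.line(im,tuple(np.int32(a)),tuple(np.int32(b)),(0,0,255) if ph==.3 else (0,255,0),1)
cv2.imwrite('pics/a4.png',cv2.resize(im[130:310,200:400],None,fx=3.3,fy=3.3,interpolation=2))"
```

```text
(no output)
```

View pics/a4.png

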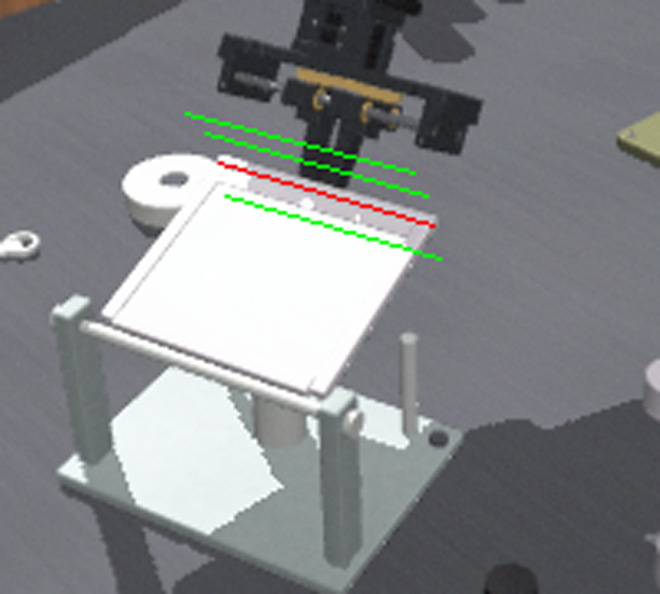

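```bash

python3 -m creep '[-16,0,-6,0,-0.8,0.3,-18,0,-5,0,-0.8,0.3,-18,0,-5,0,-0.5,0.3]'
python3 -c "
from h import *
st();est();rows(tcp(.8,28,s=.024),199.7,-28,3);rows(tcp(1.1,22,s=.024),199.7,-22,5)"
```

```text
clock: 8.7
tool_pos: [0.5738, 0.0024, 0.204]
eef_rot: [-0.166, 0.945, 0.036, 0.278]
contact_force: [-3.1, -3.7, -1.4]
opening: 0.006
t8.70 q [ 0.77  1.03 -1.46  2.24  1.8   0.95  0.24] p [0.5738 0.0024 0.204 ] F [-3.1 -3.7 -1.4] x [-0.79  -0.294 -0.537] z [ 0.513  0.161 -0.843] op 0.006
phi 0.634 s mm 17.9
lean 32.5 lat -12.9
t 8.7 need rows 0.68 n 3
-8.2,-0.1,-1.0,-0.4,1.5,0.2
-8.1,-0.1,-1.2,-0.4,1.5,0.2
-8.1,-0.1,-1.4,-0.4,1.5,0.2
t 8.7 need rows 1.8 n 5
-14.3,-0.2,-1.5,-0.3,2.1,0.1
-14.2,-0.2,-2.1,-0.3,2.1,0.1
-14.1,-0.1,-2.6,-0.3,2.1,0.1
-14.0,-0.1,-3.1,-0.3,2.1,0.1
-13.9,-0.1,-3.6,-0.3,2.1,0.1
```

```bash

python3 -m creep '[-19,0,-2,0,1,0.2,-19,0,-2,0,1,0.2,-19,0,-3,0,1,0.2,-19,0,-3,0,1,0.2]'
python3 -c "
from h import *
st();est();rows(tcp(1.4,20,s=.024),199.7,-20,3);rows(tcp(1.65,15,s=.028),199.7,-15,5)"
```

```text
clock: 9.03
tool_pos: [0.6224, 0.0226, 0.2591]
eef_rot: [-0.166, 0.957, 0.026, 0.236]
contact_force: [-0.1, -1.2, -2.8]
opening: 0.005
t9.03 q [ 0.69  0.92 -1.44  1.99  1.44  0.95  0.56] p [0.6224 0.0226 0.2591] F [-0.1 -1.2 -2.8] x [-0.834 -0.306 -0.46 ] z [ 0.442  0.128 -0.888] op 0.005
phi 1.096 s mm 11.5
lean 27.4 lat -10.3
t 9.0333 need rows 1.25 n 3
-15.5,-0.8,6.0,-0.5,2.5,0.1
-15.7,-0.9,5.3,-0.5,2.5,0.1
-15.9,-0.9,4.6,-0.5,2.5,0.1
t 9.0333 need rows 2.23 n 5
-16.2,-0.4,7.5,-0.3,2.5,0.0
-16.5,-0.5,6.8,-0.3,2.5,0.0
-16.8,-0.5,6.0,-0.3,2.5,0.0
-17.0,-0.5,5.3,-0.3,2.5,0.0
-17.3,-0.5,4.6,-0.3,2.5,0.0
```

```bash

python3 -m creep '[-16,0,8,0,0.5,0,-17,0,8,0,0.5,0]'
python3 -c "
from h import *
st();est();rows(tcp(1.65,20,s=.028),199.7,-20,4)
k=snapshot('scene');im=k['color'][:,:,::-1].copy()
cv2.imwrite('pics/a5.png',cv2.resize(im[100:310,200:400],None,fx=2.8,fy=2.8,interpolation=2))"
```

```text
clock: 9.2
tool_pos: [0.6568, 0.0373, 0.2695]
eef_rot: [-0.169, 0.958, 0.023, 0.229]
contact_force: [-1.0, -1.7, -0.3]
opening: 0.006
t9.20 q [ 0.63  0.94 -1.43  1.87  1.38  0.99  0.65] p [0.6568 0.0373 0.2695] F [-1.  -1.7 -0.3] x [-0.838 -0.314 -0.446] z [ 0.43   0.122 -0.894] op 0.006
phi 1.329 s mm 15.2
lean 26.5 lat -8.1
t 9.2 need rows 1.38 n 4
-11.4,-1.1,7.6,-0.4,1.6,0.2
-11.6,-1.2,7.3,-0.4,1.6,0.2
-11.9,-1.2,7.0,-0.4,1.6,0.2
-12.1,-1.2,6.6,-0.4,1.6,0.2
```

View pics/a5.png

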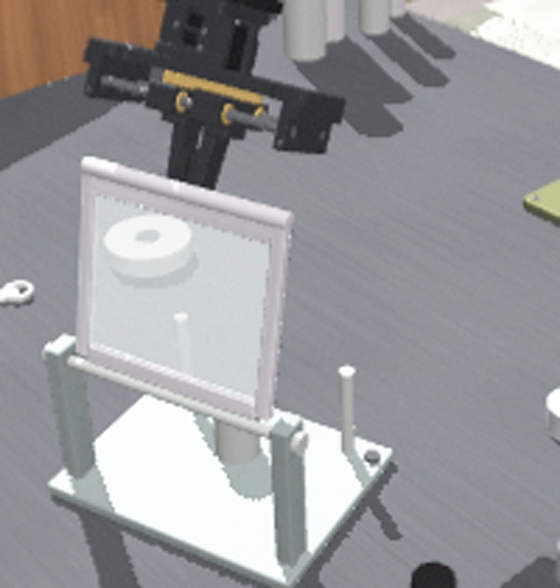

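The guard is nearly upright with the fingers behind its lip. I keep pushing forward.

```bash

python3 -m creep '[-16,-1,9,0,0.5,0,-17,-1,9,0,0.5,0,-17,-1,9,0,0.5,0,-17,-1,9,0,0.5,0]'
python3 -c "
from h import *
st();est();rows(tcp(1.65,20,s=.028),199.7,-20,4)
k=snapshot('scene');im=k['color'][:,:,::-1].copy()
cv2.imwrite('pics/a6.png',cv2.resize(im[100:310,200:400],None,fx=2.8,fy=2.8,interpolation=2))"
```

```text
clock: 9.58
tool_pos: [0.7308, 0.0669, 0.2816]
eef_rot: [-0.176, 0.96, 0.022, 0.216]
contact_force: [0.4, -0.3, 0.9]
opening: 0.005
t9.58 q [ 0.51  0.99 -1.4   1.61  1.31  1.09  0.83] p [0.7308 0.0669 0.2816] F [ 0.4 -0.3  0.9] x [-0.845 -0.328 -0.423] z [ 0.407  0.118 -0.906] op 0.005
phi 1.862 s mm -0.4
lean 25.1 lat -5.2
t 9.5833 need rows 0.81 n 4
7.7,-1.7,1.7,-0.4,1.3,0.3
7.7,-1.8,1.8,-0.4,1.3,0.3
7.6,-1.8,2.0,-0.4,1.3,0.3
7.6,-1.9,2.2,-0.4,1.3,0.3
```

View pics/a6.png

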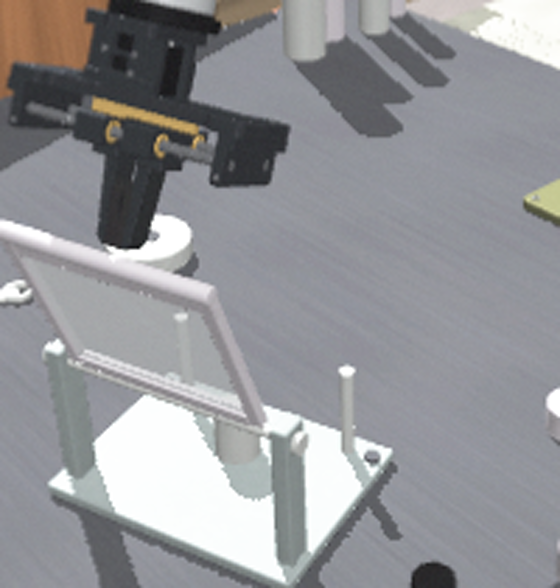

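The guard now leans back on its stop, fully open. Next, the rocker: candidates in the top view are (219,194), (250,227) and (192,267), at 0.577, 0.430 and 0.472 m from the base. The first is farthest, so it is the one meant (crop `t_crop.png` confirmed it earlier).

```bash

python3 -c "
from h import *
k=snapshot('top')
print('oil',atz(k,(217,123),.13)); print(np.c_[proj(k,[T(ST,[[.085+.165*np.sin(.36),0,.13+.165*np.cos(.36)]])[0]])])
rows([.62,.12,.27],199.7,-10)"
```

```text
oil [0.6759173  0.32767359 0.13      ]
[[295.14263065  79.29988403]]
t 9.6833 need rows 3.1 n 4
20.7,22.0,-7.2,-0.4,3.8,0.3
21.3,21.9,-5.6,-0.4,3.8,0.3
21.7,21.8,-4.1,-0.4,3.8,0.3
22.0,21.8,-2.5,-0.4,3.8,0.3
```

```bash

python3 -m creep '[25,10,-12,0,3.8,0.3,25,23,-10,0,3.8,0.3,22,23,-7,0,3.8,0.3,22,23,-5,0,3.8,0.3]'
python3 -c "
from h import *
st();rows([.468,.338,.20],152,0)"
```

```text
clock: 10.02
tool_pos: [0.6049, 0.1053, 0.2849]
eef_rot: [-0.163, 0.983, 0.001, 0.084]
contact_force: [0.0, -0.4, 1.1]
opening: 0.008
t10.02 q [ 0.42  0.9  -1.4   1.69  1.05  1.27  0.73] p [0.6049 0.1053 0.2849] F [ 0.  -0.4  1.1] x [-0.933 -0.32  -0.165] z [ 0.164  0.029 -0.986] op 0.008
t 10.0167 need rows 7.08 n 8
8.4,33.3,8.5,0.3,1.2,5.8
11.6,32.3,8.5,0.3,1.2,5.8
14.6,31.0,8.6,0.3,1.2,5.8
17.5,29.4,8.8,0.3,1.2,5.8
20.2,27.6,9.0,0.3,1.2,5.8
22.8,25.4,9.3,0.3,1.2,5.8
25.0,23.0,9.7,0.3,1.2,5.8
27.0,20.4,10.1,0.3,1.2,5.8
```

```bash

python3 -m creep '[8,33,8,0.3,1.2,5.8,12,32,8,0.3,1.2,5.8,15,31,8,0.3,1.2,5.8,18,29,8,0.3,1.2,5.8]' 88
python3 -c "
from h import *
st();rows([.468,.338,.18],152,0)"
```

```text
clock: 10.35
tool_pos: [0.5272, 0.2223, 0.2531]
eef_rot: [0.048, 0.998, 0.001, 0.043]
contact_force: [0.4, -0.5, 0.2]
opening: 0.28
t10.35 q [ 0.16  0.86 -1.28  1.76  0.97  1.21  0.07] p [0.5272 0.2223 0.2531] F [ 0.4 -0.5  0.2] x [-0.992  0.096 -0.085] z [ 0.085 -0.001 -0.996] op 0.28
t 10.35 need rows 3.73 n 4
19.0,27.3,16.9,0.3,1.2,5.6
21.2,25.4,17.2,0.3,1.2,5.6
23.3,23.3,17.5,0.3,1.2,5.6
25.1,21.0,17.8,0.3,1.2,5.6
```

```bash

python3 -m creep '[20,28,16,0.3,1.2,5.8,22,26,16,0.3,1.2,5.8,24,24,16,0.3,1.2,5.8,26,22,16,0.3,1.2,5.8,0,0,0,0,0,0]'
python3 - <<'E'
from h import *
st();rows([.468,.338,.15],152,0)
k=snapshot("wrist");cv2.imwrite("pics/w1.png",k["color"][:,:,::-1])
print(find_in("rocker","wrist"),proj(k,[[.468,.338,.028]]))
E
```

```text
clock: 10.77
tool_pos: [0.4518, 0.353, 0.1934]
eef_rot: [0.254, 0.967, 0.007, -0.004]
contact_force: [0.6, -0.5, 0.1]
opening: 0.658
t10.77 q [-0.15  0.92 -1.14  1.75  0.93  1.1  -0.54] p [0.4518 0.353  0.1934] F [ 0.6 -0.5  0.1] x [-0.871  0.491  0.011] z [-0.004  0.015 -1.   ] op 0.658
t 10.7667 need rows 1.22 n 2
-11.0,-2.8,21.5,0.3,-0.3,-0.7
-10.8,-2.8,21.6,0.3,-0.3,-0.7
[{'xy': [281.4, 0.0], 'score': 0.88}, {'xy': [312.1, 194.2], 'score': 0.8}, {'xy': [188.2, 162.9], 'score': 0.76}] [[311.49546055 198.49313748]]
```

View pics/w1.png

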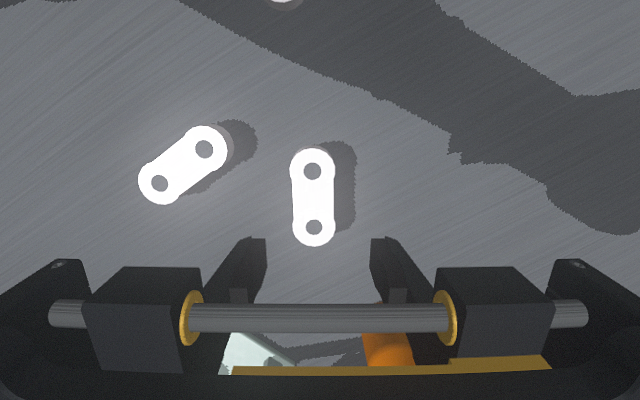

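The wrist picture shows the meant rocker with spots at (312,171) and (314,227), between the fingers' line; the decoy is at (183,165).

```bash
python3 - <<'E'
from h import *
k=snapshot("wrist")
A,B=atz(k,(312.3,171),.028),atz(k,(314,227),.028)
print((A+B)/2,np.linalg.norm(A-B),np.degrees(np.arctan2(*(A-B)[[1,0]])))
g=cv2.cvtColor(k["color"],cv2.COLOR_RGB2GRAY);m=(g<140).astype(np.uint8)
for (u,v) in((312,171),(314,227)):
    sub=m[v-12:v+13,u-12:u+13];n,l,s,c=cv2.connectedComponentsWithStats(sub);i=l[12,12];print(c[i]+[u-12,v-12],s[i,4])
rows([.468,.338,.08],152,0)
E
```

```text
[0.47533313 0.33350472 0.028     ] 0.06655080561282892 152.0301430050012
[311.67567568 172.28378378] 518
[314.65048544 222.21359223] 103
t 10.9167 need rows 2.88 n 3
-4.8,-1.2,38.1,0.2,-0.1,-0.5
-4.7,-1.2,38.1,0.2,-0.1,-0.5
-4.7,-1.1,38.1,0.2,-0.1,-0.5
```

```bash
python3 - <<'E'
from h import *
k=snapshot("wrist");im=k["color"];st()
cv2.imwrite("pics/w2.png",cv2.resize(im[110:290,220:420,::-1],None,fx=3.5,fy=3.5,interpolation=2))
print(find_in("rocker","wrist"),proj(k,[[.468,.338,.028]]))
E
```

```text
t10.97 q [-0.14  0.92 -1.14  1.75  0.93  1.11 -0.53] p [0.4581 0.3463 0.1941] F [ 0.8 -0.7  0.2] x [-0.869  0.495  0.003] z [ 0.002  0.01  -1.   ] op 0.841
[{'xy': [188.2, 155.7], 'score': 0.95}, {'xy': [311.2, 186.3], 'score': 0.62}] [[313.91269403 190.72809185]]
```

View pics/w2.png

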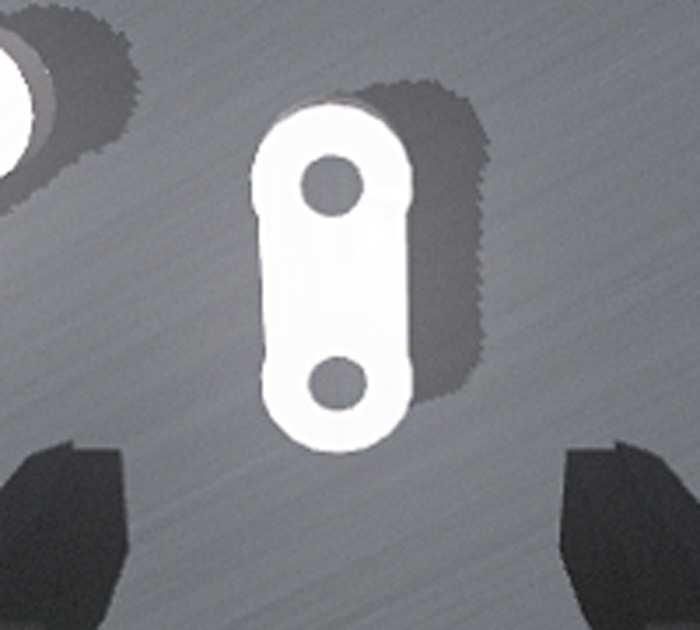

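```bash
python3 - <<'E'
from h import *
k=snapshot("wrist")
A,B=atz(k,(314.9,162.9),.028),atz(k,(316.6,219.4),.028)
print((A+B)/2,np.linalg.norm(A-B),np.degrees(np.arctan2(*(A-B)[[1,0]])))
st();rows([.468,.338,.08],152,0)
E
```

```text
[0.47166273 0.33786838 0.028     ] 0.06593452290452531 151.83255469660986
t11.07 q [-0.14  0.92 -1.14  1.75  0.93  1.11 -0.53] p [0.4588 0.346  0.1937] F [ 0.  -0.3  0.7] x [-0.868  0.497  0.003] z [ 0.002  0.01  -1.   ] op 0.934
t 11.0667 need rows 2.86 n 3
-4.1,-1.1,37.9,0.2,-0.1,-0.6
-4.1,-1.1,37.9,0.2,-0.1,-0.6
-4.0,-1.0,37.9,0.2,-0.1,-0.6
```

```bash

python3 -m creep '[-5,-1,38,0.2,0,-0.6,-4,-1,38,0.2,0,-0.6,-4,-1,35,0.2,0,-0.6,0,0,0,0,0,0]' 88
python3 -c "
from h import *
st();rows([.4695,.338,.006],152,0)"
```

```text
clock: 11.4
tool_pos: [0.475, 0.3349, 0.0843]
eef_rot: [0.246, 0.969, 0.004, 0.002]
contact_force: [-0.5, -1.6, -0.0]
opening: 0.995
t11.40 q [-0.16  1.06 -1.03  1.8   1.12  0.98 -0.6 ] p [0.475  0.3349 0.0843] F [-0.5 -1.6 -0. ] x [-0.879  0.476 -0.002] z [ 0.005  0.006 -1.   ] op 0.995
t 11.4 need rows 1.96 n 2
3.3,-0.2,39.1,0.2,0.0,-0.2
3.2,-0.1,39.1,0.2,0.0,-0.2
```

```bash

python3 -m creep '[3,0,25,0.2,0,-0.2,2,0,25,0.2,0,-0.2,1,0,20,0,0,0,0,0,3,0,0,0,0,0,0,0,0,0]'
python3 -c "
from h import *
st();rows([.4695,.338,.006],152,0)
"
```

```text
clock: 11.82
tool_pos: [0.475, 0.3365, 0.0161]
eef_rot: [0.248, 0.969, 0.003, 0.002]
contact_force: [0.3, -0.8, -0.1]
opening: 0.998
t11.82 q [-0.19  1.16 -0.96  1.81  1.24  0.91 -0.69] p [0.475  0.3365 0.0161] F [ 0.3 -0.8 -0.1] x [-0.877  0.48  -0.002] z [ 0.005  0.006 -1.   ] op 0.998
t 11.8167 need rows 0.29 n 1
5.6,-1.5,10.1,0.4,0.1,-0.7
```

```bash

python3 -m creep '[6,-1.5,7,0.3,0,-0.6,2,0,4,0,0,0,0,0,0,0,0,0]'
python3 -c "
from h import *
st();rows([.4695,.338,.006],152,0)
k=snapshot('scene');cv2.imwrite('pics/g1.png',cv2.resize(k['color'][200:360,340:500,::-1],None,fx=3.7,fy=3.7,interpolation=2))
"
```

```text
clock: 12.07
tool_pos: [0.4692, 0.3406, 0.0095]
eef_rot: [0.244, 0.97, 0.004, 0.003]
contact_force: [-0.3, 0.7, 0.2]
opening: 1.001
t12.07 q [-0.2   1.17 -0.95  1.82  1.26  0.9  -0.71] p [0.4692 0.3406 0.0095] F [-0.3  0.7  0.2] x [-0.881  0.473 -0.003] z [ 0.007  0.006 -1.   ] op 1.001
t 12.0667 need rows 0.11 n 1
-1.5,-2.2,3.5,0.5,0.2,-0.2
```

View pics/g1.png

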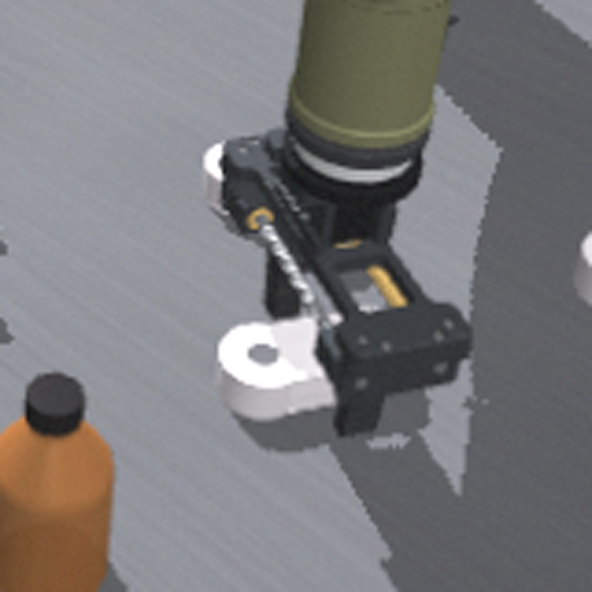

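```bash

python3 -m creep '[-1,-2,4,0.4,0.2,-0.2,0,0,0,0,0,0,0,0,0,0,0,0]' 30 30
python3 -m creep '[0,0,0,0,0,0,0,0,0,0,0,0,0,0,0,0,0,0,0,0,0,0,0,0]'
python3 -c "
from h import *
st()
"
```

```text
clock: 12.37
tool_pos: [0.4699, 0.3395, 0.0075]
eef_rot: [0.242, 0.97, 0.002, 0.001]
contact_force: [0.3, -0.7, 0.1]
opening: 0.797
clock: 12.7
tool_pos: [0.4701, 0.3392, 0.0078]
eef_rot: [0.242, 0.97, 0.002, 0.001]
contact_force: [-0.1, -0.8, 0.5]
opening: 0.522
t12.70 q [-0.2   1.17 -0.95  1.81  1.25  0.91 -0.69] p [0.4701 0.3392 0.0078] F [-0.1 -0.8  0.5] x [-0.883  0.469 -0.001] z [ 0.003  0.003 -1.   ] op 0.522
```

```bash

python3 -m creep '[0,0,0,0,0,0,0,0,0,0,0,0]'
python3 -m creep '[0,0,-15,0,0,0,0,0,-30,0,0,0,0,0,-30,0,0,0,0,0,-30,0,0,0,0,0,0,0,0,0]'
python3 -c "
from h import *
st();rows([.54,.14,.2],199.7,0)
cv2.imwrite('pics/g2.png',cv2.resize(snapshot('scene')['color'][130:330,340:540,::-1],None,fx=3,fy=3,interpolation=2))
"
```

```text
clock: 12.87
tool_pos: [0.4701, 0.3392, 0.0078]
eef_rot: [0.242, 0.97, 0.002, 0.001]
contact_force: [-0.3, 0.7, 0.4]
opening: 0.517
clock: 13.28
tool_pos: [0.4678, 0.336, 0.1117]
eef_rot: [0.242, 0.97, -0.003, -0.002]
contact_force: [-0.4, 0.5, -2.3]
opening: 0.519
t13.28 q [-0.16  1.03 -1.05  1.79  1.06  1.02 -0.57] p [0.4678 0.336  0.1117] F [-0.4  0.5 -2.3] x [-0.883  0.469  0.002] z [-0.005 -0.005 -1.   ] op 0.519
t 13.2833 need rows 6.91 n 7
-22.2,-20.0,-12.5,-0.0,-0.0,-6.8
-19.7,-22.5,-12.5,-0.0,-0.0,-6.8
-16.9,-24.6,-12.5,-0.0,-0.0,-6.8
-13.9,-26.5,-12.5,-0.0,-0.0,-6.8
-10.6,-27.9,-12.6,-0.0,-0.0,-6.8
-7.3,-29.0,-12.6,-0.0,-0.0,-6.8
-3.8,-29.6,-12.6,-0.0,-0.0,-6.8
```

View pics/g2.png

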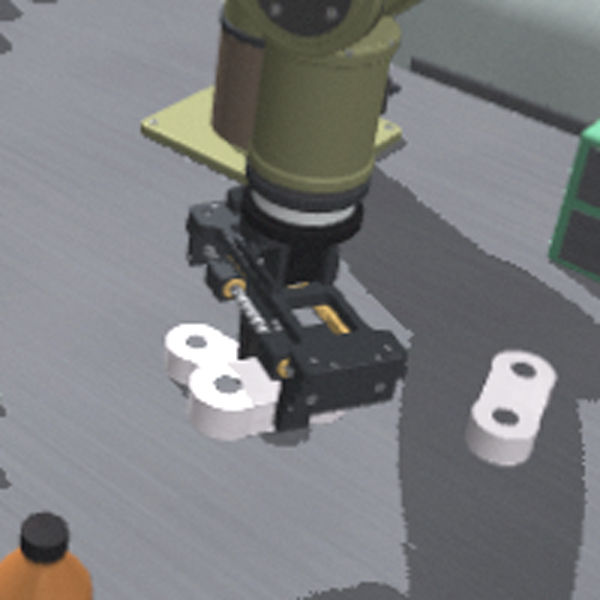

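```bash

python3 -m creep '[-18,-14,-14,0,0,-6,-18,-18,-14,0,0,-6,-16,-22,-14,0,0,-6,-14,-24,-12,0,0,-6,-10,-26,-10,0,0,-6]'
python3 -c "
from h import *
st();rows([.55,.13,.2],199.7,0)
"
```

```text
clock: 13.75
tool_pos: [0.5113, 0.2119, 0.1672]
eef_rot: [-0.035, 0.999, -0.006, -0.009]
contact_force: [0.2, 1.2, -3.8]
opening: 0.515
t13.75 q [ 0.14  0.99 -1.23  1.81  1.02  1.17  0.2 ] p [0.5113 0.2119 0.1672] F [ 0.2  1.2 -3.8] x [-0.997 -0.071  0.018] z [-0.017 -0.013 -1.   ] op 0.515
t 13.75 need rows 2.41 n 3
-10.8,-28.3,-10.8,-0.2,-0.4,-5.2
-8.2,-29.1,-10.8,-0.2,-0.4,-5.2
-5.6,-29.7,-10.9,-0.2,-0.4,-5.2
```

```bash

python3 -m creep '[-11,-26,-14,-0.2,-0.4,-5.2,-10,-28,-14,-0.2,-0.4,-5.2,-10,-28,-12,-0.2,-0.4,-5.2,-14,-24,-8,0,0,0,-10,-20,0,0,0,0]'
python3 -c "
from h import *
st();rows([.618,.032,.2],199.7,0)
"
```

```text
clock: 14.17
tool_pos: [0.5934, 0.0903, 0.2077]
eef_rot: [-0.18, 0.984, -0.004, -0.006]
contact_force: [0.8, 1.8, -3.1]
opening: 0.517
t14.17 q [ 0.38  1.02 -1.32  1.64  1.01  1.33  0.82] p [0.5934 0.0903 0.2077] F [ 0.8  1.8 -3.1] x [-0.935 -0.354  0.013] z [-0.011 -0.009 -1.   ] op 0.517
t 14.1667 need rows 1.59 n 2
-1.2,-31.6,4.0,-0.1,-0.4,0.5
-1.5,-31.6,3.9,-0.1,-0.4,0.5
```

```bash

python3 -m creep '[-1,-24,4,-0.2,-0.4,0.5,-2,-20,3,-0.1,-0.4,0.5,-2,-8,3,0,0,0,0,0,0,0,0,0]'
python3 -c "
from h import *
st();rows([.618,.032,.13],199.7,0)
k=snapshot('scene');cv2.imwrite('pics/p1.png',cv2.resize(k['color'][150:300,200:350,::-1],None,fx=4,fy=4,interpolation=2))
k=snapshot('top');cv2.imwrite('pics/p1t.png',cv2.resize(k['color'][70:200,240:390,::-1],None,fx=4,fy=4,interpolation=2))
st()"
```

```text
clock: 14.5
tool_pos: [0.6183, 0.032, 0.1878]
eef_rot: [-0.165, 0.986, -0.003, -0.004]
contact_force: [-0.0, 1.2, -3.7]
opening: 0.521
t14.50 q [ 0.46  1.06 -1.3   1.6   1.05  1.33  0.9 ] p [0.6183 0.032  0.1878] F [-0.   1.2 -3.7] x [-0.946 -0.325  0.009] z [-0.008 -0.007 -1.   ] op 0.521
t 14.5 need rows 1.44 n 2
-0.1,0.2,28.9,-0.1,-0.3,-0.4
0.0,0.1,28.9,-0.1,-0.3,-0.4
t14.60 q [ 0.46  1.06 -1.3   1.6   1.04  1.33  0.9 ] p [0.6174 0.0348 0.189 ] F [ 0.5  0.9 -2.8] x [-0.944 -0.329  0.008] z [-0.007 -0.005 -1.   ] op 0.522
```

View pics/p1.png

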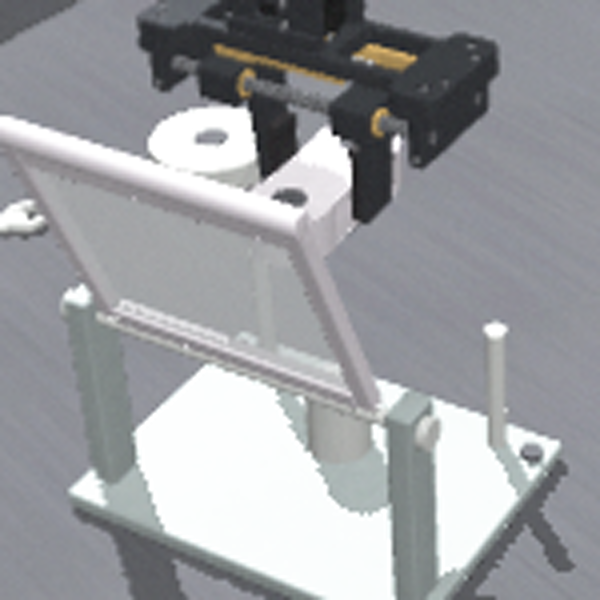

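View pics/p1t.png

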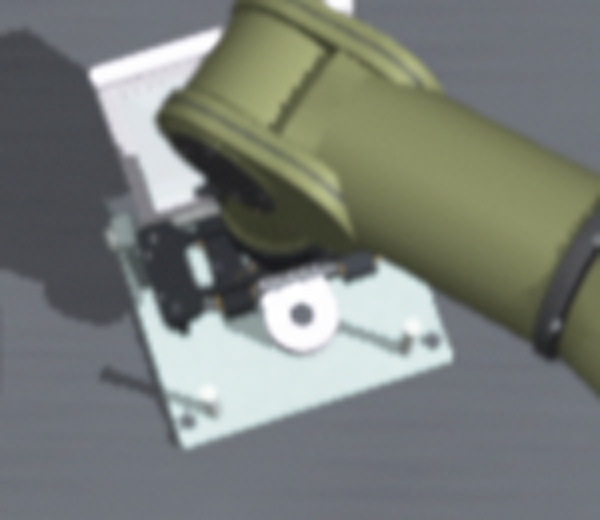

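```bash
python3 - <<'E'
from h import *
k=snapshot('top');c=snapshot('scene');s=get_state();p=s["tool_pos"];M=R.from_quat(s["eef_rot"]).as_matrix()
A=atz(k,(315.5,148.5),p[2]+.0202);B=atz(c,(273,199),p[2]+.0202)
for X in(A,B):print(X,np.round(M.T@(X-p)*1000,1))
w=snapshot('wrist');cv2.imwrite('pics/w3.png',w["color"][:,:,::-1]);st()
print(np.linalg.norm(A-B),(A+B)/2)
E
```

```text
[0.58386125 0.02217458 0.21095642] [ 36.9  -2.8 -20. ]
[0.64852323 0.04691864 0.21095642] [-32.4  -1.  -20.4]
t14.75 q [ 0.45  1.06 -1.3   1.6   1.04  1.33  0.9 ] p [0.6178 0.0372 0.1912] F [-0.3 -0.3 -2.9] x [-0.943 -0.333  0.005] z [-0.004 -0.003 -1.   ] op 0.522
0.0692346776248676 [0.61619224 0.03454661 0.21095642]
```

View pics/w3.png

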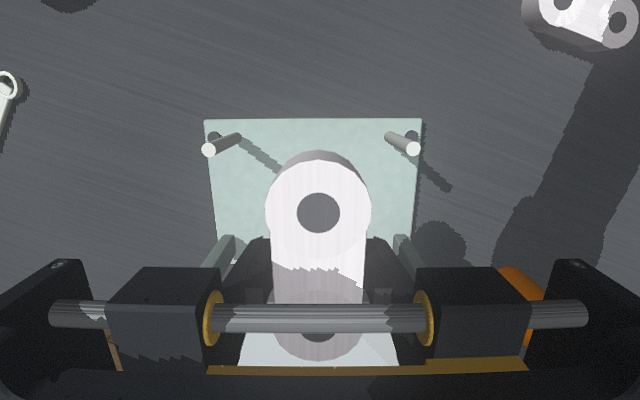

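```bash
python3 - <<'E'
from h import *
w=snapshot('wrist');s=get_state();p=s["tool_pos"];M=R.from_quat(s["eef_rot"]).as_matrix()
X=atz(w,(318,213),p[2]+.0202);print(np.round(M.T@(X-p)*1000,1))
P=[atz(w,u,.098) for u in((208,149.5),(413,149))]
print(P, T(ST,[[-.045,-.084,.098],[-.045,.084,.098]]),np.linalg.norm(P[0]-P[1]))
C=[atz(w,u,.012) for u in((204.5,120),(421.5,119.5))];print(C,T(ST,[[-.065,-.12,.012],[-.065,.12,.012]]))
st()
E
```

```text
[ 32.8   1.  -20.1]
[array([ 0.60635647, -0.0620694 ,  0.098     ]), array([0.54975702, 0.09661554, 0.098     ])] [[ 0.60423455 -0.06216352  0.098     ]
 [ 0.54759462  0.0960007   0.098     ]] 0.16847672898597926
[array([ 0.59982135, -0.09938551,  0.012     ]), array([0.52073619, 0.12262089, 0.012     ])] [[ 0.59754261 -0.1027987   0.012     ]
 [ 0.51662842  0.12315018  0.012     ]]
t14.80 q [ 0.45  1.06 -1.3   1.6   1.04  1.33  0.9 ] p [0.618  0.0371 0.1914] F [-0.6  0.  -2.8] x [-0.943 -0.332  0.004] z [-0.004 -0.003 -1.   ] op 0.52
```

```bash

python3 -m creep '[-1,2,22,0,0,-0.4,0,2,25,0,0,0,0,1,20,0,0,0,0,0,0,0,0,0,0,0,0,0,0,0]'
python3 -c "
from h import *
st();rows([.620,.0325,.0688],199.7,0,3)
"
```

```text
clock: 15.22
tool_pos: [0.6176, 0.0493, 0.1269]
eef_rot: [-0.177, 0.984, -0.0, 0.002]
contact_force: [0.6, 0.0, -3.2]
opening: 0.521
t15.22 q [ 0.42  1.13 -1.25  1.65  1.14  1.25  0.84] p [0.6176 0.0493 0.1269] F [ 0.6  0.  -3.2] x [-0.937 -0.348 -0.003] z [ 0.004  0.    -1.   ] op 0.521
t 15.2167 need rows 1.51 n 3
1.3,-5.5,19.4,-0.0,0.1,0.2
1.2,-5.5,19.4,-0.0,0.1,0.2
1.2,-5.5,19.4,-0.0,0.1,0.2
```

```bash

python3 -m creep '[1,-9,8,0,0.1,0.2,1,-6,10,0,0,0.2,0,-2,8,0,0,0,0,0,0,0,0,0]'
python3 -c "
from h import *
st();rows([.620,.0325,.0688],199.7,0,3)
"
```

```text
clock: 15.55
tool_pos: [0.624, 0.0326, 0.1028]
eef_rot: [-0.174, 0.985, -0.0, 0.004]
contact_force: [-0.3, -0.4, -3.7]
opening: 0.518
t15.55 q [ 0.44  1.17 -1.23  1.65  1.18  1.22  0.85] p [0.624  0.0326 0.1028] F [-0.3 -0.4 -3.7] x [-0.94  -0.342 -0.007] z [ 0.007  0.    -1.   ] op 0.518
t 15.55 need rows 0.86 n 3
1.3,0.4,11.3,-0.0,0.1,0.1
1.3,0.4,11.3,-0.0,0.1,0.1
1.3,0.4,11.3,-0.0,0.1,0.1
```

```bash

python3 -m creep '[2,0.5,10,0,0.2,0.1,1,0,10,0,0.2,0.1,1,0,6,0,0,0,0,0,0,0,0,0]'
python3 -c "
from h import *
st();rows([.620,.0325,.0688],199.7,0,2)
k=snapshot('scene');cv2.imwrite('pics/p2.png',cv2.resize(k['color'][170:300,200:350,::-1],None,fx=4.5,fy=4.5,interpolation=2))
w=snapshot('wrist');cv2.imwrite('pics/w4.png',w['color'][:,:,::-1]);st()"
```

```text
clock: 15.88
tool_pos: [0.6204, 0.0307, 0.0746]
eef_rot: [-0.17, 0.985, -0.001, 0.0]
contact_force: [-0.6, -0.1, -3.2]
opening: 0.521
t15.88 q [ 0.44  1.2  -1.2   1.67  1.21  1.2   0.82] p [0.6204 0.0307 0.0746] F [-0.6 -0.1 -3.2] x [-0.942 -0.336 -0.   ] z [ 0.001 -0.002 -1.   ] op 0.521
t 15.8833 need rows 0.15 n 2
-0.1,0.9,2.9,-0.1,0.0,-0.0
-0.1,0.9,2.9,-0.1,0.0,-0.0
t15.98 q [ 0.44  1.2  -1.21  1.67  1.21  1.2   0.82] p [0.621  0.0313 0.0759] F [-0.2 -0.7 -2.9] x [-0.942 -0.336 -0.002] z [ 0.002 -0.001 -1.   ] op 0.518
```

View pics/p2.png

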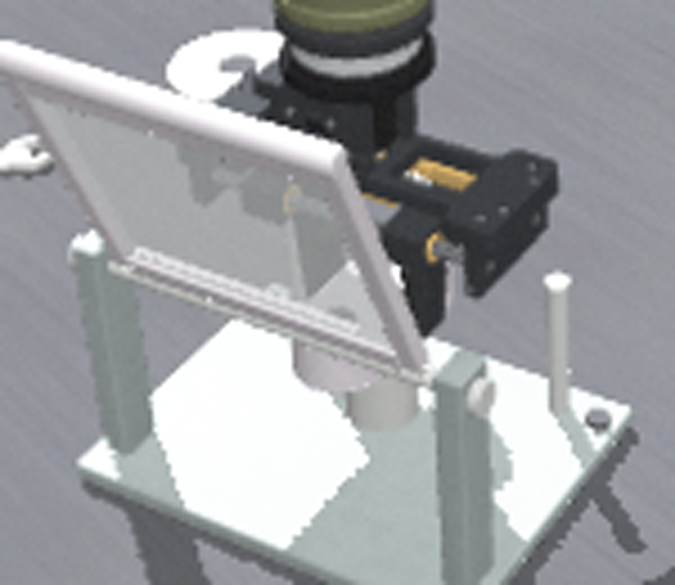

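View pics/w4.png

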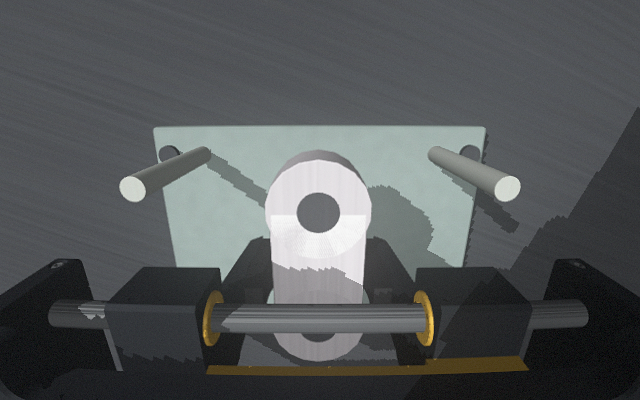

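```bash
python3 - <<'E'
from h import *
w=snapshot('wrist')
a,b,sp=atz(w,(133,189),.098),atz(w,(507,188),.098),atz(w,(318.5,213),.0958)
pm=(a+b)/2
print("rest",pm+.045*D,"rocker c",sp+.0333*D,"diff stand mm",((sp+.0333*D)-(pm+.045*D))@D*1e3,((sp+.0333*D)-(pm+.045*D))@Y*1e3,np.linalg.norm(a-b))
st()
E
```

```text
rest [0.62037705 0.03281475 0.098     ] rocker c [0.62136646 0.03257424 0.0958    ] diff stand mm 0.8504031180418598 -0.5600065804532077 0.16833909888824616
t16.03 q [ 0.44  1.2  -1.21  1.67  1.21  1.2   0.82] p [0.6214 0.0315 0.0765] F [ 0.   0.6 -2.7] x [-0.942 -0.336 -0.003] z [ 0.003 -0.001 -1.   ] op 0.518
```

```bash

python3 -m creep '[1,0,4,0,0.1,0,0,0,3,0,0,0,0,0,0,0,0,0]'
python3 -m creep '[0,0,3,0,0,0,0,0,0,0,0,0]'
python3 -c "
from h import *
st()"
```

```text
clock: 16.28
tool_pos: [0.6212, 0.032, 0.0703]
eef_rot: [-0.171, 0.985, -0.0, 0.002]
contact_force: [-0.1, 1.1, -3.3]
opening: 0.523
clock: 16.45
tool_pos: [0.6218, 0.0325, 0.068]
eef_rot: [-0.171, 0.985, -0.0, 0.003]
contact_force: [-0.0, 0.0, -3.3]
opening: 0.521
t16.45 q [ 0.44  1.21 -1.2   1.67  1.23  1.19  0.81] p [0.6218 0.0325 0.068 ] F [-0.   0.  -3.3] x [-0.942 -0.337 -0.005] z [ 0.006  0.001 -1.   ] op 0.521
```

```bash

python3 -m creep '[0.5,0,2,0,0.3,0,0,0,0,0,0,0]'
python3 -m creep '[0,0,1.5,0,0,0,0,0,0,0,0,0]'
python3 -c "
from h import *
st()"
```

```text
clock: 16.62
tool_pos: [0.6222, 0.0327, 0.0683]
eef_rot: [-0.171, 0.985, -0.001, 0.001]
contact_force: [0.3, -0.4, -3.1]
opening: 0.517
clock: 16.78
tool_pos: [0.6227, 0.0331, 0.0679]
eef_rot: [-0.171, 0.985, -0.001, 0.002]
contact_force: [-0.2, 1.0, -3.3]
opening: 0.52
t16.78 q [ 0.43  1.21 -1.2   1.67  1.23  1.19  0.82] p [0.6227 0.0331 0.0679] F [-0.2  1.  -3.3] x [-0.942 -0.336 -0.004] z [ 0.004 -0.001 -1.   ] op 0.52
```

```bash

python3 -m creep '[2,0,3,0,0.2,0,0,0,2,0,0,0]'
python3 -c "
from h import *
st()"
```

```text
clock: 16.95
tool_pos: [0.6229, 0.0332, 0.0677]
eef_rot: [-0.17, 0.985, -0.001, 0.003]
contact_force: [-7.3, -3.9, 12.3]
opening: 0.519
t16.95 q [ 0.43  1.21 -1.2   1.67  1.23  1.19  0.81] p [0.6229 0.0332 0.0677] F [-7.3 -3.9 12.3] x [-0.942 -0.336 -0.006] z [ 0.007 -0.001 -1.   ] op 0.519
```

```bash

python3 -m creep '[0.5,0,0,0,0,0,0,0,0,0,0,0]'
python3 -c "
from h import *
st()"
python3 -m creep '[0,0,0,0,0,0,0,0,0,0,0,0,0,0,0,0,0,0]' 62 
python3 -c "
from h import *
st();k=snapshot('scene');cv2.imwrite('pics/p3.png',cv2.resize(k['color'][170:300,200:350,::-1],None,fx=4.5,fy=4.5,interpolation=2))
w=snapshot('wrist');cv2.imwrite('pics/w5.png',w['color'][:,:,::-1]);st()"
```

```text
clock: 17.12
tool_pos: [0.6224, 0.0329, 0.0681]
eef_rot: [-0.17, 0.985, -0.001, 0.003]
contact_force: [0.6, 0.3, -3.8]
opening: 0.517
t17.12 q [ 0.43  1.21 -1.2   1.67  1.23  1.19  0.81] p [0.6224 0.0329 0.0681] F [ 0.6  0.3 -3.8] x [-0.942 -0.336 -0.006] z [ 0.007 -0.001 -1.   ] op 0.517
clock: 17.37
tool_pos: [0.6227, 0.0333, 0.0675]
eef_rot: [-0.17, 0.985, -0.001, 0.004]
contact_force: [0.4, 0.3, 0.1]
opening: 0.697
t17.37 q [ 0.43  1.21 -1.2   1.67  1.23  1.19  0.81] p [0.6227 0.0333 0.0675] F [0.4 0.3 0.1] x [-0.942 -0.336 -0.007] z [ 0.008 -0.001 -1.   ] op 0.697
t17.47 q [ 0.43  1.21 -1.2   1.67  1.23  1.19  0.81] p [0.6227 0.0332 0.0676] F [ 0.5 -0.  -0.4] x [-0.942 -0.336 -0.007] z [ 0.008 -0.001 -1.   ] op 0.707
```

View pics/p3.png

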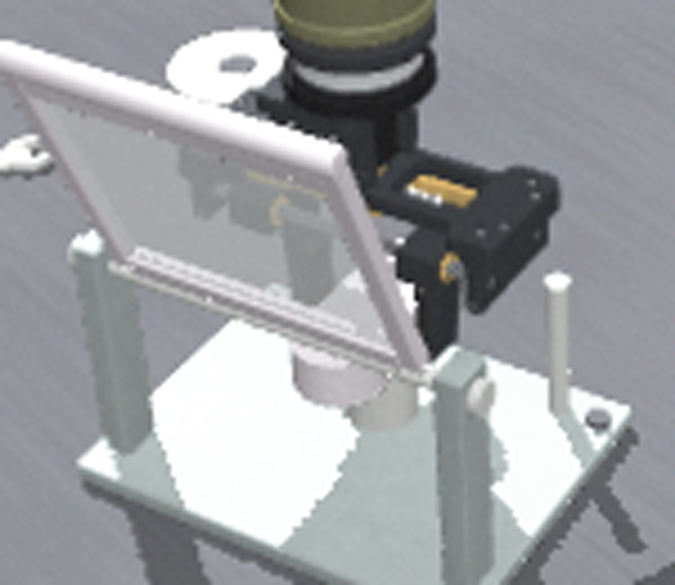

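View pics/w5.png

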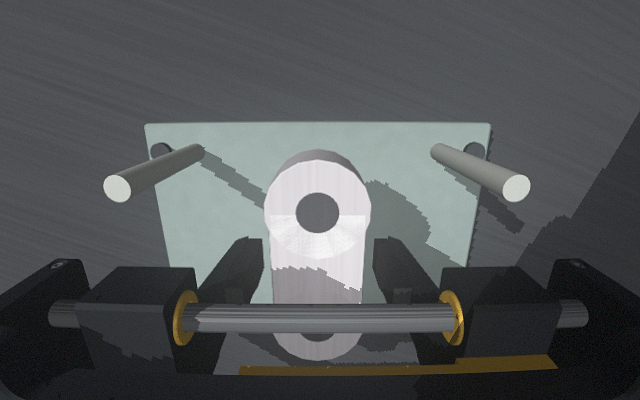

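Released; the rocker's near spot stays at (318,212). Open more and retreat straight up.

```bash

python3 -m creep '[0,0,0,0,0,0,0,0,0,0,0,0,0,0,0,0,0,0]' 80
python3 -m creep '[0,0,-8,0,0,0,0,0,-15,0,0,0,0,0,-20,0,0,0,0,0,-25,0,0,0,0,0,-25,0,0,0]'
python3 -m creep '[10,0,-30,0,0,0,20,0,-30,0,0,0,30,0,-20,0,0,0,35,0,0,0,0,0,35,0,0,0,0,0]'
python3 -m creep '[35,0,0,0,0,0,30,0,0,0,0,0,10,0,0,0,0,0,0,0,0,0,0,0,0,0,0,0,0,0]'
python3 -c "
from h import *
st();k=snapshot('scene');cv2.imwrite('pics/p4.png',k['color'][:,:,::-1]);cv2.imwrite('pics/p4c.png',cv2.resize(k['color'][170:300,200:350,::-1],None,fx=4.5,fy=4.5,interpolation=2))
w=snapshot('wrist');cv2.imwrite('pics/w6.png',w['color'][:,:,::-1])
w=snapshot('top');cv2.imwrite('pics/t6.png',cv2.resize(w['color'][70:200,240:390,::-1],None,fx=4,fy=4,interpolation=2));st()"
```

```text
clock: 17.72
tool_pos: [0.6228, 0.0335, 0.0674]
eef_rot: [-0.17, 0.985, -0.001, 0.004]
contact_force: [0.5, -0.0, -0.2]
opening: 0.893
clock: 18.13
tool_pos: [0.6192, 0.0326, 0.1618]
eef_rot: [-0.171, 0.985, -0.001, -0.001]
contact_force: [0.7, 0.1, 0.3]
opening: 0.906
clock: 18.55
tool_pos: [0.4994, -0.0038, 0.2576]
eef_rot: [-0.172, 0.985, 0.003, 0.009]
contact_force: [-0.3, 0.4, 0.2]
opening: 0.906
clock: 18.97
tool_pos: [0.4187, -0.0319, 0.2622]
eef_rot: [-0.175, 0.985, -0.003, 0.01]
contact_force: [-0.2, -0.3, -0.5]
opening: 0.902
t18.97 q [ 0.79  0.74 -1.44  2.11  0.87  1.09  0.84] p [ 0.4187 -0.0319  0.2622] F [-0.2 -0.3 -0.5] x [-0.939 -0.344 -0.019] z [ 0.021 -0.003 -1.   ] op 0.902
t19.12 q [ 0.79  0.74 -1.43  2.1   0.87  1.09  0.84] p [ 0.4199 -0.031   0.2617] F [-0.1  0.2 -0.1] x [-0.939 -0.344 -0.02 ] z [ 0.021 -0.    -1.   ] op 0.907
```

View pics/p4.png

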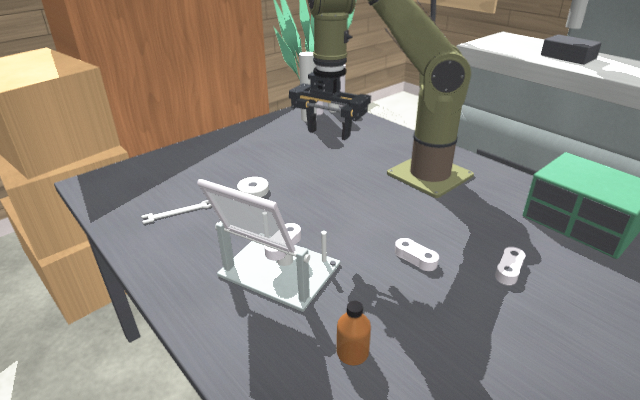

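View pics/p4c.png

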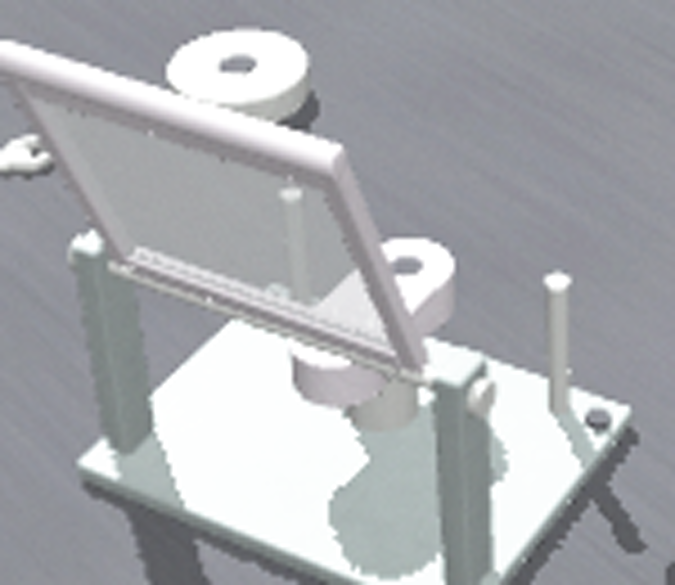

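View pics/t6.png

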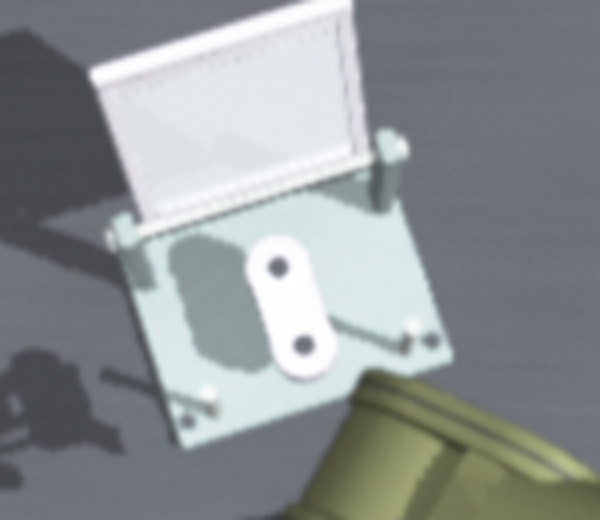

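```bash
python3 - <<'E'
from h import *
k=snapshot('top')
A,B=atz(k,(309.5,136.5),.088),atz(k,(316,156.25),.088);m=(A+B)/2
print(m,"off from rest mm",(m-ST[0]*np.array([1,0,0])-ST[1]*np.array([0,1,0]))[:2]*1e3,"len",np.linalg.norm(A-B))
g=k["color"].astype(int)
import time
E
python3 -m creep '[0,0,0,0,0,0,0,0,0,0,0,0,0,0,0,0,0,0,0,0,0,0,0,0,0,0,0,0,0,0]'
python3 - <<'E'
from h import *
k=snapshot('top');c=cv2.resize(k['color'][70:200,240:390,::-1],None,fx=4,fy=4,interpolation=2)
o=cv2.imread('pics/t6.png');d=cv2.absdiff(c,o)[200:460,100:380];print("diff in stand area",d.max(),d.mean());st()
for t in("disc_mid","oil_mid","spanner"):print(t,find_in(t,"top")[:1])
E
```

```text
[0.62060006 0.032925   0.088     ] off from rest mm [2.32006472 0.83499921] len 0.06704044674039847
clock: 19.58
tool_pos: [0.4223, -0.0286, 0.2611]
eef_rot: [-0.175, 0.985, 0.0, 0.011]
contact_force: [0.0, -0.3, -0.3]
opening: 0.906
diff in stand area 120 1.4812179487179487
t19.63 q [ 0.79  0.75 -1.43  2.1   0.87  1.09  0.84] p [ 0.4223 -0.0287  0.2611] F [-0.7  1.1  0.8] x [-0.939 -0.344 -0.021] z [ 0.021  0.004 -1.   ] op 0.906
disc_mid [{'xy': [417.0, 190.9], 'score': 0.97}]
oil_mid [{'xy': [223.8, 131.2], 'score': 0.87}]
spanner [{'xy': [429.4, 126.1], 'score': 0.54}]
```

```bash
python3 - <<'E'
from h import *
k=snapshot('top');c=cv2.resize(k['color'][70:200,240:390,::-1],None,fx=4,fy=4,interpolation=2)
cv2.imwrite('pics/t7.png',c)
o=cv2.imread('pics/t6.png');d=cv2.absdiff(c,o).max(2)
print("rocker area",d[225:385,235:345].max()); ys,xs=np.where(d>60);print(xs.min(),xs.max(),ys.min(),ys.max())
E
```

```text
rocker area 15
349 409 362 391
```

View pics/t7.png

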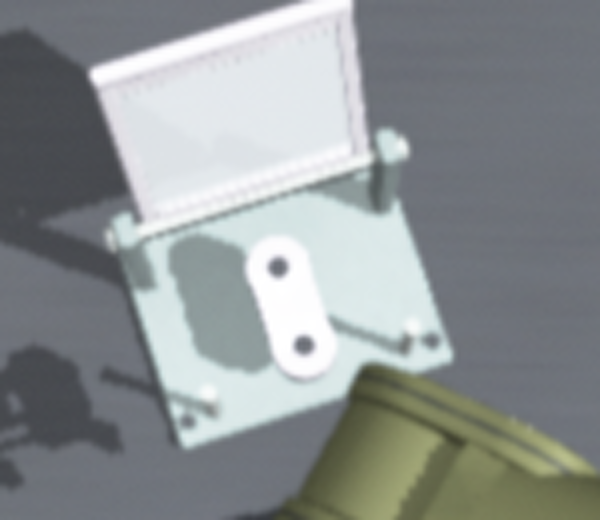

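The rocker has not moved between pictures (spots at (278,266) and (304,345) in the crop), and the guard is open. The only change is the arm's edge. Handing in.

```bash
python3 -c "
from plant import *
print(finish_job())"
```

```text
the job is handed in; nothing more can be done
None
```

I swung the guard up and over with the closed fingers leaning under its lip, and it now stands fully open by itself. I then gripped the farthest of the three look-alike links across its middle. I lowered it onto the domed rest until it touched, released it and backed the arm away, handing in at about 19.7 s.

What the last checks showed:
- **Guard:** in the top view its lip sits within 1 px of where the 2.1 rad stop would put it.
- **Rocker:** its dark spots are on top, and it lay still over about 0.5 s after release. The top camera put its centre about 2.5 mm from the rest's middle. Before release, the wrist camera put it within about 1 mm. I did not measure its tilt separately, but it looks level.
- **Disc, bottle and spanner:** in the network's detections, the oil bottle and disc each read 3–5 px off their start values and the spanner under 1 px. That is about the detector's scatter, and the arm went near none of them except passing over at height.

- **Hard contacts:** while getting under the lip, the wrist reading jumped to about 36 N for a moment. At set-down the rocker was pressed on with about 12 N.
- **Camera disagreement:** the cameras disagreed by 2–4 mm on the rocker and stand positions; I used values in between.

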